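Fit the filter plate and set the metering valve, play taken up

ROBOT

A 6-joint arm with a two-finger parallel gripper is mounted at the origin on the work surface. World frame = base frame: x ahead of the robot, y to its left, z up, the work surface at z = 0. Lengths are in m, angles in rad, forces in N, time in s.
With the tool pointing down it reaches from about 0.4 to 0.925 m from the base axis. Payload 12.5 kg.
Tool frame: the origin (TCP) lies at the very end of the fingers, on their centre line; the grasp point (between the pads) lies 19 mm behind it; x points along the fingers, y is the direction in which the jaws open and shut, and the axes are right-handed (so a half turn about x gives the same grasp; the last joint's range is limited). The gripper opens to 95 mm and grips with 3 to 60 N. Pads are 20 mm wide; open, the fingers measure 119 mm over their backs; the gripper's body (75 mm by 180 mm) begins 59 mm behind the grasp point.
Start: joints at [1.149, 0.491, 1.559, -0, 1.092, -0.106], TCP at [0.194, 0.594, 0.184] pointing down, gripper open.
Joint ranges: [-3.1, 3.1], [-0.84, 2.19], [0.05, 2.79], [-1.13, 4.28], [0.06, 2.93], [-2.69, 2.69]. Speed limits (rad/s): [2.22, 2.22, 2.79, 3.14, 3.14, 3.14].

INTERFACE

Orientations are given as a rotation vector (axis times angle).
In Python, from bench import arm gives the robot as it stands.
- The arm moves only by the tool step_arm, never from a script. Its argument "series" is a list that holds one entry, the list of rows, each a list of 7 numbers: the turn, a rotation vector about the world's x, y, z in rad, then the shift along the world's x, y, z in m, then the opening in per cent of the stroke, from 0 (shut) to 100 (fully open). In form: [[[rx, ry, rz, tx, ty, tz, fingers], ...]]. A call has 1 to 20 rows; each row is the pose to reach, as a shift and turn from the pose commanded when the call began; what a row does not reach only later rows make up. A row lasts 1/12 s, in which the tool goes at most 41.7 mm and 7.16 degrees, less where a joint would pass 70% of its speed; a pose out of reach is approached as far as the arm can. A call with a gripper value outside its range is refused whole. The fingers move at their own pace and stop on an object; "squeeze" is the grip in N (left out, the last holds). Time passes only in rows, so rows that repeat a pose let the fingers close. It gives the time, the measured TCP pose, the force and the opening at its end, in the units of the state.
- arm.observe(): the state, without advancing time (a new reading comes with each control period).
- arm.read_camera(name): name is "scene" or "top" or "wrist"; returns a dict with "pixels" (400x640x3 uint8, red, green, blue), "z_map" (400x640 float32, m along the optical axis (not along the pixel's ray), 0 where there is no reading), "K" (3x3 intrinsics, pixels), "k1" (the pictures are not rectified: a ray, as slopes to the right and down, at radius r is drawn at 1 + k1 r^2 times it, then the intrinsics apply), "origin" and "attitude" of the camera in the world; the wrist camera has in their place "hand_eye" (4x4, takes a point from camera to tool coordinates, whose origin is the TCP and whose axes are the tool frame's). Camera axes: x right, y down, z forward; pixel columns grow to the right and rows downward; lengths in m; the calibration is good to about 2 mm. A picture is of the moment at which its call begins: read the wrist's pose just before it.
- arm.job_done(): hands the job in, once; it reports no verdict.
The state is a dict: "time_s": time; "joint_pos": joint angles; "qd": joint speeds; "tau": joint torques, N m; "eef_pos": TCP position; "tool_rot": TCP orientation; "ft_force": force on the tool from outside, world axes, zero at the start; "moment": the same for the moment, N m; "finger_gap": finger opening in m.
Only numpy, scipy, OpenCV 4.12 (cv2) and the standard library are available. Lean on these libraries where they do the work, as an engineer would, in place of code of your own. Each camera call takes 0.05 s, during which the arm holds its last target.

TASK

Get the flow cell ready: fit the blue-handled filter plate into the white cell by tilting it to hook its thin edge under the red lip and lowering the other edge flat before you let go of it. Then set the metering valve: turn the black handwheel clockwise (as you face the dial) past the red mark at least to the yellow mark, and come back anticlockwise until its white line stands on the red mark, arriving from that one direction so that the play in the drive is taken up. Let go, and leave the yellow-handled plate and everything else where they are.

Things in the scene. Friction and masses are not known exactly. Their poses are not given: they have to be found in the camera images.
- seat (a point): Centre of the floor of the white flow cell, an open pocket 113 mm (x) by 86 mm (y), 20 mm above the bench on a fixed dark steel base (base edges at x = +-85, y = -285 and +75 mm from here). Axes: z up, x from the red-lipped wall to the far wall, y to the left. Far wall: inner face at x = +56.5 mm, 24 mm above the floor, 10 mm thick. Side walls: inner faces at y = +-43 mm, 12 mm high.
- lip (a point): Middle of the red lip's free edge, on its underside, 10 mm above the cell floor. The lip overhangs the near wall (inner face 9 mm towards the robot from here) and its top is 16 mm above the floor. The plate cannot go in flat: tilted 13 to 24 degrees, far edge up, it clears the far wall and its thin edge slides under the lip. Axes as the seat.
- filter_blue_handle (a point): Centre of the grip bar of the blue-handled plate (loose, about 0.25 kg). Plate 110 (its x) x 80 (y) x 8 mm, but its last 14 mm at the -x end, the thin edge, is 5 mm thick, flush with the underside. Bar over the plate's middle, 12 mm thick along x, 56 mm long along y, 24 mm tall, centre 38 mm above the underside, on two short posts. z: plate's upward normal. Starts flat on the bench.
- wheel_grip (a point): Centre of the handwheel on its axis, half-way up the rim: the point to grip. Black fluted wheel, 56 mm diameter, 22 mm tall, rim from 14.5 to 36.5 mm above the dial face. z: the wheel's axis, out of the face, leaning 30 degrees from vertical towards the robot side; x: along the white line, turning with the wheel. It takes about 0.12 N m to turn while it drives the stem.
- filter_yellow_handle (a point): The same point of the other, yellow-handled plate, of the same shape: to be left alone.
- wheel_line (a point): Outer end of the white line on the handwheel, 34 mm from the axis, 6 mm above the dial face.
- red_mark (a point): Red mark on the fixed white scale, 50 mm from the wheel's axis. Axes of the fixed dial face: x from the axis to the red mark (up the slope), z out of the face. The yellow mark is 0.6 rad further clockwise (as you face the dial); ticks are 0.2 rad apart. The blue housing's face is 116 x 126 mm, centred on the axis; the wheel's top is about 145 mm above the bench.
- stem (a joint): Angle of the valve stem (rad), shown by the small orange pointer at the foot of the wheel: 0 at the red mark, growing clockwise seen looking at the face; stops at -1.9 and 1.7. It stays where it is left, and moves only when driven by the wheel.
- wheel (a joint): Play between handwheel and stem: angle of the wheel ahead of the stem (rad), clockwise positive, from -0.2 to 0.2. The wheel's white line stands at stem + wheel from the red mark. At +0.2 the wheel drives the stem clockwise, at -0.2 anticlockwise, between them it turns freely; the job needs it left at -0.2.
- cylinder_mid (a point): Bystander: clear measuring cylinder with a yellow foot, 43 mm diameter, 200 mm tall; this point is half-way up.
- jug_rim (a point): Bystander: clear plastic jug, 90 mm diameter, 120 mm tall; centre of its mouth.
- bottle_amber_mid (a point): Bystander: amber bottle, 64 mm diameter, 150 mm tall; half-way up.
- jar_white_mid (a point): Bystander: white jar with a red cap, 60 mm diameter, 80 mm tall; half-way up.
- timer_mid (a point): Bystander: white bench timer, 50 x 75 x 22 mm; its centre.
- spanner_grip (a point): Bystander: steel spanner lying flat, 150 mm long; a point on its handle.
- tape_mid (a point): Bystander: green and orange tape measure, 60 x 60 x 28 mm; its centre.
Mind the look-alikes: they are no part of the job. What is shaped like the part that bears filter_blue_handle but green is not meant.

How it is judged:
By the outcome, as a careful person would: the job done as asked, in the order asked, and still so for the second after the job is handed in, with the robot touching nothing.
It also fails if it takes over 72 s, if anything falls off the work surface, if the arm or the gripper's body presses on something with over 40 N, if the wrist force passes 120 N, or if a joint passes its speed limit or range.

## Working session

There is one attempt and no reset: what is moved stays moved. The work goes in short steps, Python scripts to look and compute and a tool call to move; the robot and the scene stay as the last step left them, time stands still between calls to the robot, and variables do not carry over. Pictures are saved under pics/ and viewed, and the job is handed in when it is done.

Besides the shell and the picture viewer there is one more tool, called after ">>>" as a command line: name --argument value ..., lists and objects as JSON in quotes. step_arm: Moves the arm, as the interface text tells. Its arguments: {"type":"object","properties":{"series":{"type":"array","items":{"type":"array","items":{"type":"array","items":{"type":"number"}}}},"squeeze":{"type":"number"}},"required":["series"]}

```bash
ls; mkdir -p pics; cat > h.py <<'E'
import numpy as np, cv2
from bench import arm
from scipy.spatial.transform import Rotation as R
def get(n):
    s=arm.observe(); c=arm.read_camera(n); 
    if n=='wrist':
        T=np.eye(4);T[:3,:3]=R.from_rotvec(s['tool_rot']).as_matrix();T[:3,3]=s['eef_pos']
        M=T@np.array(c['hand_eye']); c['o']=M[:3,3];c['A']=M[:3,:3]
    else:
        c['o']=np.array(c['origin']);a=np.array(c['attitude'])
        c['A']=a if a.shape==(3,3) else R.from_rotvec(a).as_matrix()
    c['K']=np.array(c['K']);return c
def save(c,f): cv2.imwrite('pics/'+f,cv2.cvtColor(c['pixels'],cv2.COLOR_RGB2BGR))
def ray(c,uv):
    uv=np.atleast_2d(np.array(uv,float)).reshape(-1,1,2)
    p=cv2.undistortPoints(uv,c['K'],np.array([c['k1'],0,0,0,0.]))[:,0]
    d=np.c_[p,np.ones(len(p))]; return d
def onplane(c,uv,z):
    d=ray(c,uv)@c['A'].T; return c['o']+d*((z-c['o'][2])/d[:,2])[:,None]
def pt(c,uv):
    d=ray(c,uv);uv=np.atleast_2d(uv).astype(int)
    return c['o']+(d*c['z_map'][uv[:,1],uv[:,0]][:,None])@c['A'].T
def proj(c,P):
    q=(np.atleast_2d(P)-c['o'])@c['A']
    return cv2.projectPoints(q.reshape(-1,1,3),np.zeros(3),np.zeros(3),c['K'],np.array([c['k1'],0,0,0,0.]))[0][:,0]
E
python3 - <<'E'
from h import *
s=arm.observe();print(s)
for n in ['scene','top','wrist']:
    c=get(n);save(c,n+'0.png');print(n,c['o'],c['A'],c['K'],c['k1'])
E
```

```text
pics
{'time_s': 0.0, 'joint_pos': array([ 1.14942830e+00,  4.91548927e-01,  1.55946503e+00, -5.48382416e-08,
        1.09167874e+00, -1.05602335e-01]), 'qd': array([-1.44115294e-03,  1.37077442e-04,  1.87284579e-04, -3.87620396e-05,
        4.80793313e-04,  1.67849507e-04]), 'tau': array([ 2.11884973e-03, -6.12643147e+01, -2.58184272e+01,  6.93621137e-02,
        4.81908477e-02, -1.21053454e-04]), 'eef_pos': array([0.19395483, 0.59384883, 0.183063  ]), 'tool_rot': array([ 0.24698819,  1.55683976, -0.24866228]), 'ft_force': array([-0.17518426,  0.02414247, -0.02825524]), 'moment': array([ 0.01101191, -0.04764596,  0.00472814]), 'finger_gap': 0.0952667043495947}
scene [1.1702848  0.37225327 1.17995864] [[-0.56457984  0.68597238 -0.45901144]
 [ 0.82520216  0.48061634 -0.29673108]
 [ 0.01705907 -0.54630561 -0.83741218]] [[407.71960631   0.         314.16730717]
 [  0.         407.71960631 203.20635035]
 [  0.           0.           1.        ]] 0.03135450446978915
top [0.31474067 0.03005044 1.58631098] [[ 0.01472699 -0.98148537  0.19097012]
 [-0.9998217  -0.01671247 -0.00879032]
 [ 0.01181915 -0.19080661 -0.98155649]] [[460.2526561    0.         312.49149626]
 [  0.         460.2526561  196.04782951]
 [  0.           0.           1.        ]] -0.01090971240009585
wrist [0.12997763 0.61455269 0.38365213] [[ 3.09435442e-01  9.23610628e-01  2.26258957e-01]
 [ 9.50920112e-01 -3.00347067e-01 -7.44485065e-02]
 [-8.05217670e-04  2.38191199e-01 -9.71217949e-01]] [[301.15174519   0.         322.92232244]
 [  0.         301.15174519 197.37701161]
 [  0.           0.           1.        ]] 0.01647064009171865
```

View pics/scene0.png

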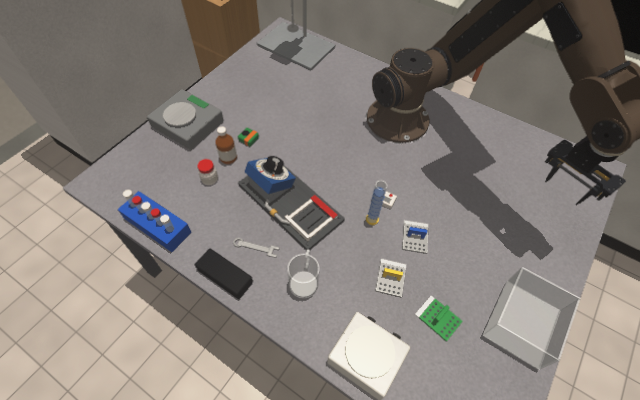

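View pics/top0.png

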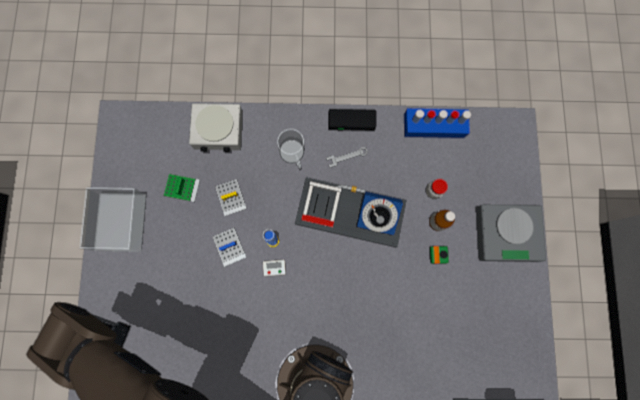

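View pics/wrist0.png

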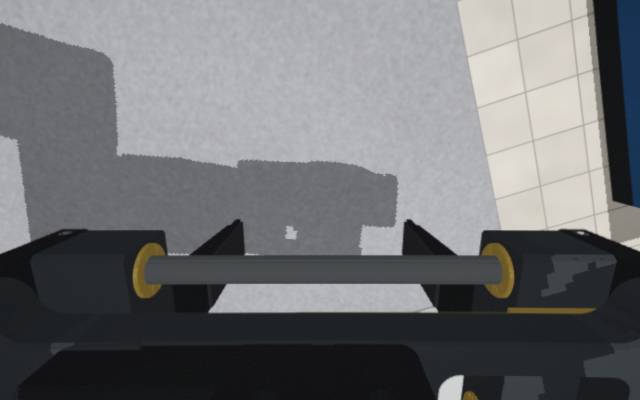

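The top view shows the blue-handled plate at (228,247), the yellow-handled plate at (230,197) and the green look-alike at (181,187). Other blue things are the cylinder at (270,237), the dial housing at (380,215) and the rack at (437,122). The cell is at (321,203) with its red lip at (319,221). I choose (228,247) and check it in a close crop.

```bash
python3 - <<'E'
from h import *
c=get('top');p=c['pixels'][:,:,::-1]
a=cv2.resize(p[220:275,200:290],None,fx=4.4,fy=4.4,interpolation=cv2.INTER_CUBIC)
b=cv2.resize(p[172:250,290:410],None,fx=3.3,fy=3.3,interpolation=cv2.INTER_CUBIC)
h=max(a.shape[0],b.shape[0]);im=np.zeros((h,a.shape[1]+b.shape[1],3),np.uint8)
im[:a.shape[0],:a.shape[1]]=a;im[:b.shape[0],a.shape[1]:]=b;cv2.imwrite('pics/crop1.png',im)
s=get('scene');p=s['pixels'][:,:,::-1]
a=cv2.resize(p[215:260,390:440],None,fx=6,fy=6,interpolation=cv2.INTER_CUBIC)
b=cv2.resize(p[145:250,230:350],None,fx=4,fy=4,interpolation=cv2.INTER_CUBIC)
h=max(a.shape[0],b.shape[0]);im=np.zeros((h,a.shape[1]+b.shape[1],3),np.uint8)
im[:a.shape[0],:a.shape[1]]=a;im[:b.shape[0],a.shape[1]:]=b;cv2.imwrite('pics/crop2.png',im)
def rep(c,n,lo,hi,box,z):
    hsv=cv2.cvtColor(c['pixels'],cv2.COLOR_RGB2HSV);m=cv2.inRange(hsv,np.array(lo),np.array(hi))
    u0,v0,u1,v1=box;mm=np.zeros_like(m);mm[v0:v1,u0:u1]=m[v0:v1,u0:u1]
    pts=np.argwhere(mm)[:,::-1].astype(np.float32);r=cv2.minAreaRect(pts)
    P=onplane(c,cv2.boxPoints(r),z);print(n,len(pts),r,'\n',onplane(c,r[0],z),P.round(3).tolist(), pt(c,np.round(r[0])))
rep(c,'blue bar',(100,120,40),(130,255,255),(210,228,248,268),.05)
rep(s,'blue bar',(100,120,40),(130,255,255),(400,215,435,255),.05)
rep(c,'plate white',(0,0,150),(180,60,255),(210,225,248,268),.008)
rep(c,'lip',(0,150,60),(8,255,255),(295,210,345,235),.036)
rep(s,'lip',(0,150,60),(8,255,255),(305,190,345,225),.036)
E
```

```text
blue bar 58 ((227.2739715576172, 245.60272216796875), (3.641465902328491, 17.048681259155273), 65.55604553222656) 
 [[0.44096441 0.29717688 0.05      ]] [[0.434, 0.325, 0.05], [0.459, 0.275, 0.05], [0.448, 0.269, 0.05], [0.423, 0.32, 0.05]] [[0.44012075 0.29906924 0.04399071]]
blue bar 111 ((416.97998046875, 232.13999938964844), (17.819091796875, 8.485281944274902), 8.130102157592773) 
 [[0.45418355 0.30089584 0.05      ]] [[0.481, 0.281, 0.05], [0.451, 0.27, 0.05], [0.427, 0.321, 0.05], [0.457, 0.331, 0.05]] [[0.44841731 0.30019343 0.04168827]]
plate white 530 ((228.6893310546875, 246.75442504882812), (32.53846740722656, 24.538463592529297), 67.38013458251953) 
 [[0.44057052 0.29945936 0.008     ]] [[0.475, 0.361, 0.008], [0.509, 0.285, 0.008], [0.407, 0.238, 0.008], [0.374, 0.313, 0.008]] [[0.43719358 0.29286887 0.0402967 ]]
lip 190 ((317.3587951660156, 220.13528442382812), (32.214176177978516, 5.965588092803955), 12.528807640075684) 
 [[ 0.53328455 -0.00159747  0.036     ]] [[0.534, 0.054, 0.036], [0.554, 0.05, 0.036], [0.532, -0.057, 0.036], [0.512, -0.053, 0.036]] [[ 5.33828049e-01 -3.86253455e-04  3.52926375e-02]]
lip 175 ((323.3141784667969, 206.21238708496094), (30.667499542236328, 5.738397598266602), 41.18592834472656) 
 [[ 0.535615   -0.00134448  0.036     ]] [[0.535, -0.056, 0.036], [0.513, -0.056, 0.036], [0.536, 0.052, 0.036], [0.557, 0.051, 0.036]] [[ 0.53653748 -0.00206741  0.03784115]]
```

View pics/crop1.png

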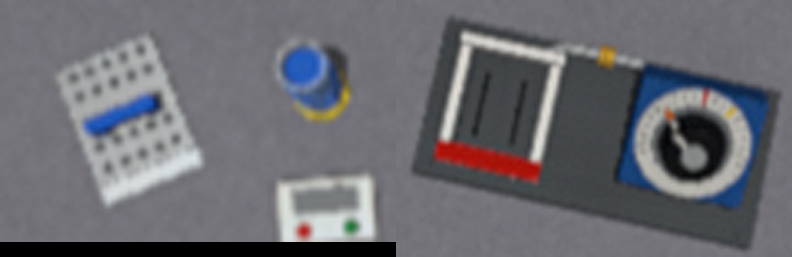

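View pics/crop2.png

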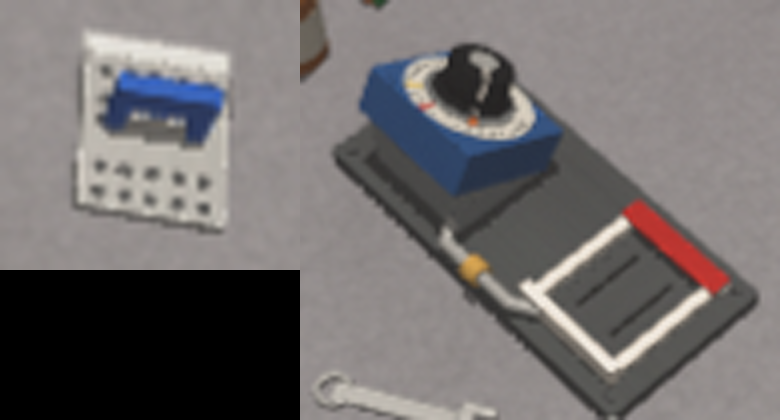

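```bash
cat >> h.py <<'E'
def delta(Rt,pt_):
    s=arm.observe();R0=R.from_rotvec(s['tool_rot'])
    return (R.from_matrix(Rt)*R0.inv()).as_rotvec().round(4), (np.array(pt_)-s['eef_pos']).round(4)
def tool(xd,yd):
    xd=np.array(xd,float);xd/=np.linalg.norm(xd);yd=np.array(yd,float);yd-=xd*(xd@yd);yd/=np.linalg.norm(yd)
    return np.c_[xd,yd,np.cross(xd,yd)]
E
python3 - <<'E'
from h import *
s=arm.observe();print(R.from_rotvec(s['tool_rot']).as_matrix().round(3))
c=get('wrist');print(np.array(c['hand_eye']).round(3))
y=np.radians(25)
for sg in (1,-1):print(delta(tool([0,0,-1],[sg*np.cos(y),sg*np.sin(y),0]),[.442,.298,.19]))
E
```

```text
[[-0.     0.311  0.951]
 [-0.     0.951 -0.311]
 [-1.    -0.    -0.   ]]
[[-0.    -0.238  0.971 -0.201]
 [ 1.     0.001  0.    -0.   ]
 [-0.001  0.971  0.238 -0.067]
 [ 0.     0.     0.     1.   ]]
(array([ 3.000e-04, -3.000e-04, -8.187e-01]), array([ 0.2479, -0.296 ,  0.0066]))
(array([3.0000e-04, 3.0000e-04, 2.3229e+00]), array([ 0.2479, -0.296 ,  0.0066]))
```

>>> step_arm --series '[[[0,0,-0.1,0.03,-0.037,0.005,100],[0,0,-0.2,0.06,-0.074,0.01,100],[0,0,-0.3,0.09,-0.111,0.015,100],[0,0,-0.41,0.124,-0.148,0.02,100],[0,0,-0.52,0.155,-0.185,0.03,100],[0,0,-0.62,0.19,-0.222,0.03,100],[0,0,-0.72,0.22,-0.26,0.03,100],[0,0,-0.819,0.248,-0.296,0.03,100],[0,0,-0.819,0.248,-0.296,0.03,100],[0,0,-0.819,0.248,-0.296,0.03,100],[0,0,-0.819,0.248,-0.296,0.03,100]]]' --squeeze 40

```text
time_s: 1.22
eef_pos: [0.4439, 0.2959, 0.2137]
tool_rot: [0.885, 1.383, -0.885]
ft_force: [-0.2, 0.3, 0.7]
finger_gap: 0.0953
```

```bash
python3 - <<'E'
from h import *
c=get('wrist');save(c,'w1.png');c2=get('top');save(c2,'t1.png');s=arm.observe();print(s['time_s'],s['eef_pos'],s['joint_pos'])
hsv=cv2.cvtColor(c['pixels'],cv2.COLOR_RGB2HSV);m=cv2.inRange(hsv,np.array((100,120,40)),np.array((130,255,255)))
n,l,st,ce=cv2.connectedComponentsWithStats(m)
for i in range(1,n):
    if st[i,4]>100:
        pts=np.argwhere(l==i)[:,::-1].astype(np.float32);r=cv2.minAreaRect(pts)
        print(st[i],r,onplane(c,r[0],.05),onplane(c,cv2.boxPoints(r),.05).round(4).tolist(),pt(c,np.round(r[0])))
E
```

```text
1.3167 [0.44189417 0.29820404 0.21356888] [4.69536612e-01 3.28923517e-01 1.74404916e+00 3.26137787e-04
 1.06882189e+00 3.43595946e-02]
[318 151   9  46 409] ((321.9999694824219, 173.49998474121094), (7.999999046325684, 44.99999237060547), 0.0) [[0.43913609 0.30192807 0.05      ]] [[0.4465, 0.2742, 0.05], [0.4234, 0.3246, 0.05], [0.4321, 0.3287, 0.05], [0.4555, 0.2784, 0.05]] [[0.43894305 0.30234023 0.04899993]]
```

View pics/w1.png

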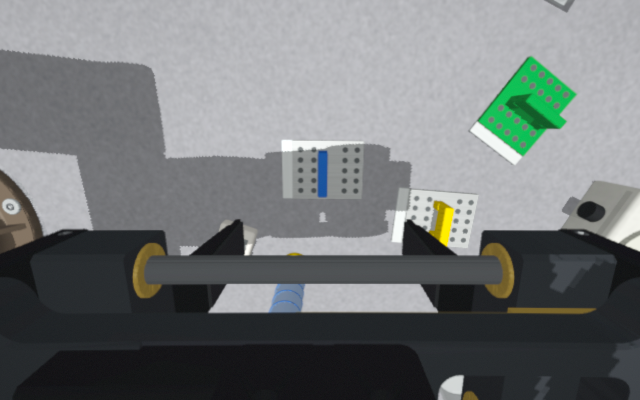

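Wrist view: the blue bar sits at (322,173) between the fingers and its bright thin edge is on the left, towards the robot. The yellow plate is at (440,215) and the green one at (525,110), both clear of the descent.

>>> step_arm --series '[[[0,0,0,-0.0026,0.0033,-0.035,55],[0,0,0,-0.0026,0.0033,-0.07,55],[0,0,0,-0.0026,0.0033,-0.105,55],[0,0,0,-0.0026,0.0033,-0.14,55],[0,0,0,-0.0026,0.0033,-0.165,55],[0,0,0,-0.0026,0.0033,-0.183,55],[0,0,0,-0.0026,0.0033,-0.194,55],[0,0,0,-0.0026,0.0033,-0.194,55],[0,0,0,-0.0026,0.0033,-0.194,55],[0,0,0,-0.0026,0.0033,-0.194,0],[0,0,0,-0.0026,0.0033,-0.194,0],[0,0,0,-0.0026,0.0033,-0.194,0],[0,0,0,-0.0026,0.0033,-0.194,0],[0,0,0,-0.0026,0.0033,-0.194,0],[0,0,0,-0.0026,0.0033,-0.194,0],[0,0,0,-0.0026,0.0033,-0.194,0]]]' --squeeze 40

```text
time_s: 2.65
eef_pos: [0.4396, 0.3014, 0.0198]
tool_rot: [0.883, 1.384, -0.882]
ft_force: [-0.2, 0.1, -0.4]
finger_gap: 0.0108
```

>>> step_arm --series '[[[0,0,0,0,0,0.03,0],[0,0,0,0,0,0.065,0],[0,0,0,0,0,0.1,0],[0,0,0,0,0,0.14,0],[0,0,0,0,0,0.18,0],[0,0,0,0,0,0.22,0],[0,0,0,0,0,0.25,0],[0,0,0,0,0,0.27,0],[0,0,0,0,0,0.27,0],[0,0,0,0,0,0.27,0]]]'

```text
time_s: 3.48
eef_pos: [0.4395, 0.3014, 0.2902]
tool_rot: [0.883, 1.384, -0.881]
ft_force: [0.9, -0.2, -1.0]
finger_gap: 0.0003
```

```bash
python3 - <<'E'
from h import *
s=arm.observe();print(s['time_s'],s['eef_pos'],s['tool_rot'],s['ft_force'],s['finger_gap'])
c=get('wrist');save(c,'w2.png')
# cell walls
for n in('top','scene'):
    c=get(n);save(c,n+'2.png')
    hsv=cv2.cvtColor(c['pixels'],cv2.COLOR_RGB2HSV)
    u0,v0,u1,v1=(295,172,348,235) if n=='top' else (270,180,350,248)
    m=np.zeros((400,640),np.uint8)
    w=cv2.inRange(hsv,np.array((0,0,140)),np.array((180,60,255)))|cv2.inRange(hsv,np.array((0,150,60)),np.array((8,255,255)))
    m[v0:v1,u0:u1]=w[v0:v1,u0:u1]
    cn,_=cv2.findContours(m,cv2.RETR_CCOMP,cv2.CHAIN_APPROX_NONE)
    for k in sorted(cn,key=cv2.contourArea)[-2:]:
        r=cv2.minAreaRect(k);b=cv2.boxPoints(r);print(n,cv2.contourArea(k),b.round(1).tolist(),'z36',onplane(c,b,.036).round(4).tolist(),'z32 c',onplane(c,r[0],.032).round(4))
    cv2.imwrite('pics/m_%s.png'%n,cv2.resize(m[v0:v1,u0:u1],None,fx=6,fy=6,interpolation=0))
E
```

```text
3.4833 [0.43954344 0.30140424 0.29016013] [ 0.88342492  1.38356958 -0.88104476] [ 0.89709156 -0.18756585 -1.0194005 ] 0.0002511633326797244
top 792.5 [[304.70001220703125, 215.1999969482422], [311.8999938964844, 184.0], [338.0, 190.0], [330.79998779296875, 221.1999969482422]] z36 [[0.5496, 0.0416, 0.036], [0.6587, 0.0187, 0.036], [0.6391, -0.0713, 0.036], [0.5304, -0.0473, 0.036]] z32 c [[ 0.5948 -0.0147  0.032 ]]
top 1186.5 [[301.0, 219.3000030517578], [311.1000061035156, 177.5], [347.20001220703125, 186.3000030517578], [337.0, 228.10000610351562]] z36 [[0.5352, 0.0542, 0.036], [0.6815, 0.022, 0.036], [0.6527, -0.1029, 0.036], [0.5073, -0.0686, 0.036]] z32 c [[ 0.5942 -0.0239  0.032 ]]
scene 1141.0 [[274.0, 214.0], [305.0, 183.0], [336.5, 214.5], [305.5, 245.5]] z36 [[0.654, -0.1173, 0.036], [0.4925, -0.1062, 0.036], [0.5377, 0.0522, 0.036], [0.6895, 0.0341, 0.036]] z32 c [[ 0.5939 -0.0341  0.032 ]]
scene 1455.5 [[302.0, 180.0], [349.0, 180.0], [349.0, 247.0], [302.0, 247.0]] z36 [[0.488, -0.1222, 0.036], [0.3939, 0.0118, 0.036], [0.6159, 0.1489, 0.036], [0.7001, 0.0281, 0.036]] z32 c [[0.5531 0.0192 0.032 ]]
```

View pics/m_top.png

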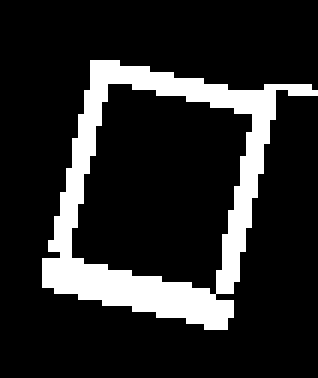

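View pics/w2.png

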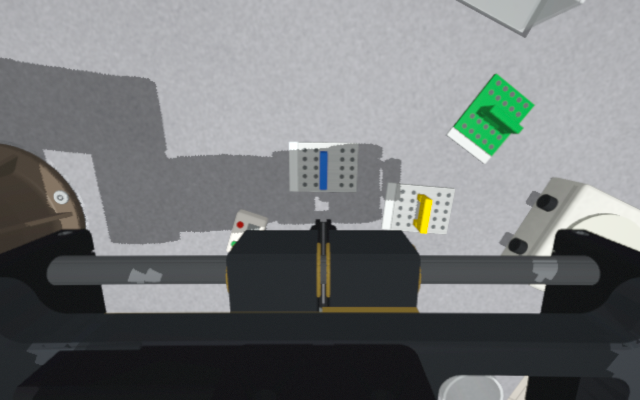

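View pics/scene2.png

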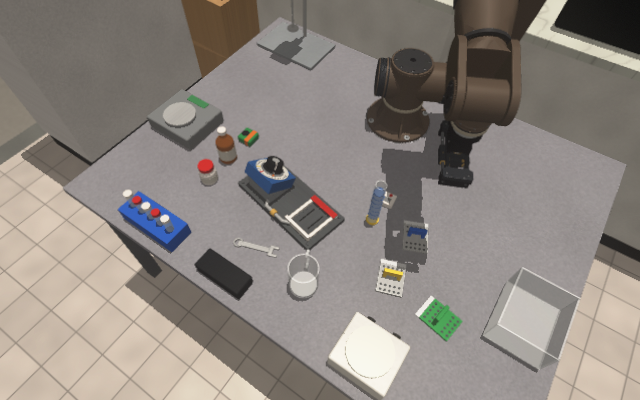

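The lift left the plate behind: at 10.8 mm the fingers had not yet closed on the bar. The plate still lies flat with its bar at (323,170). I'll re-measure it and grasp again.

```bash
python3 - <<'E'
from h import *
c=get('wrist');s=arm.observe()
hsv=cv2.cvtColor(c['pixels'],cv2.COLOR_RGB2HSV);m=cv2.inRange(hsv,np.array((100,120,40)),np.array((130,255,255)))
n,l,st,ce=cv2.connectedComponentsWithStats(m)
for i in range(1,n):
    if st[i,4]>100:
        pts=np.argwhere(l==i)[:,::-1].astype(np.float32);r=cv2.minAreaRect(pts)
        P=onplane(c,r[0],.05)[0];print(st[i],r,P,onplane(c,cv2.boxPoints(r),.05).round(4).tolist(),pt(c,np.round(r[0])),P-s['eef_pos'])
E
```

```text
[321 151   8  39 287] ((324.5, 170.0), (38.0, 7.0), 90.0) [0.43983896 0.30203912 0.05      ] [[0.4235, 0.3249, 0.05], [0.4327, 0.3292, 0.05], [0.4567, 0.2784, 0.05], [0.4472, 0.274, 0.05]] [[0.43917444 0.30172843 0.0500003 ]] [ 0.00072663  0.00087365 -0.23826633]
```

>>> step_arm --series '[[[0,0,0,0,0.0005,-0.04,50],[0,0,0,0,0.0005,-0.08,50],[0,0,0,0,0.0005,-0.12,50],[0,0,0,0,0.0005,-0.15,50],[0,0,0,0,0.0005,-0.18,50],[0,0,0,0,0.0005,-0.2,50],[0,0,0,0,0.0005,-0.205,45],[0,0,0,0,0.0005,-0.235,40],[0,0,0,0,0.0005,-0.26,40],[0,0,0,0,0.0005,-0.271,30],[0,0,0,0,0.0005,-0.271,20],[0,0,0,0,0.0005,-0.271,0],[0,0,0,0,0.0005,-0.271,0],[0,0,0,0,0.0005,-0.271,0],[0,0,0,0,0.0005,-0.271,0],[0,0,0,0,0.0005,-0.271,0],[0,0,0,0,0.0005,-0.271,0],[0,0,0,0,0.0005,-0.271,0]]]' --squeeze 50

```text
time_s: 5.18
eef_pos: [0.4397, 0.3021, 0.0193]
tool_rot: [0.883, 1.384, -0.882]
ft_force: [-0.6, -0.7, 6.6]
finger_gap: 0.0007
```

```bash
python3 - <<'E'
from h import *
c=get('wrist');save(c,'w3.png');s=arm.observe();print(s['time_s'],s['eef_pos'],s['ft_force'],s['finger_gap'])
E
```

```text
5.2333 [0.43977164 0.30205816 0.0192849 ] [-0.54290028 -0.10792307  6.67337682] 0.00038028399230042025
```

View pics/w3.png

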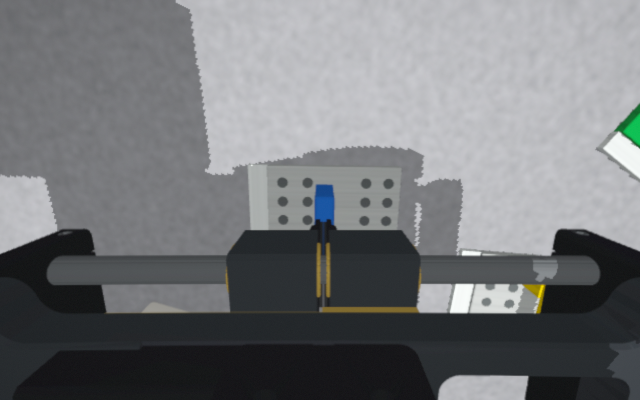

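```bash
python3 - <<'E'
from h import *
c=get('wrist');s=arm.observe();T=R.from_rotvec(s['tool_rot']).as_matrix();p=s['eef_pos']
print('tcp px',proj(c,p),'grasp',proj(c,p-T[:,0]*.019))
for dz in(-.038,-.028,-.01,0,.028): print(dz,proj(c,p-T[:,0]*.031+T[:,2]*dz).round(1))
for u,v in [(323,190),(323,200),(323,208),(324,216),(310,185),(290,170),(323,235),(323,280),(230,240)]:
    print((u,v),c['pixels'][v,u],pt(c,(u,v)).round(4),'tool',(T.T@(pt(c,(u,v))[0]-p)).round(4))
for n in('top','scene'):
    q=get(n);f=q['pixels'][:,:,::-1];a=(380,205,450,275) if n=='scene' else (190,210,280,280)
    cv2.imwrite('pics/c4%s.png'%n,cv2.resize(f[a[1]:a[3],a[0]:a[2]],None,fx=8,fy=8,interpolation=2))
E
```

```text
tcp px [[323.94794745 221.75369776]] grasp [[324.05374129 231.18859177]]
-0.038 [[324.3 175.5]]
-0.028 [[324.2 192.6]]
-0.01 [[324.2 222.3]]
0 [[324.1 238.1]]
0.028 [[324.  280.5]]
(323, 190) [ 21  69 134] [[0.4284 0.3248 0.0316]] tool [-0.0123 -0.0007 -0.0254]
(323, 200) [ 25  86 163] [[0.4294 0.3226 0.0481]] tool [-0.0288 -0.0007 -0.023 ]
(323, 208) [ 25  86 163] [[0.4314 0.3183 0.0483]] tool [-0.029  -0.0007 -0.0182]
(324, 216) [ 28  87 164] [[0.4338 0.3145 0.0498]] tool [-0.0305 -0.0001 -0.0137]
(310, 185) [76 81 82] [[0.4206 0.3195 0.0078]] tool [ 0.0115 -0.01   -0.0239]
(290, 170) [143 147 145] [[0.4033 0.3234 0.0081]] tool [ 0.0111 -0.0241 -0.0347]
(323, 235) [33 46 68] [[0.4346 0.3112 0.0725]] tool [-0.0532 -0.0007 -0.0105]
(323, 280) [80 84 86] [[0.4284 0.3243 0.1447]] tool [-0.1254 -0.0008 -0.0249]
(230, 240) [120 121 125] [[ 0.3827  0.252  -0.    ]] tool [ 0.0192 -0.0729  0.0213]
```

View pics/c4scene.png

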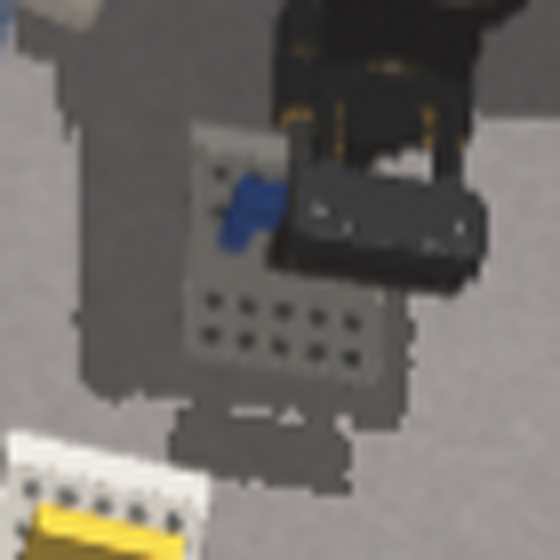

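```bash
python3 - <<'E'
from h import *
c=get('wrist');f=c['pixels'][:,:,::-1];cv2.imwrite('pics/c5.png',cv2.resize(f[160:320,240:410],None,fx=3.7,fy=3.7,interpolation=2))
s=arm.observe();T=R.from_rotvec(s['tool_rot']).as_matrix();p=s['eef_pos']
for v in (222,226,232,240):
  print(v,[(u,(T.T@(pt(c,(u,v))[0]-p)*1000).round(0).tolist()) for u in range(306,344,3)])
E
```

```text
222 [(306, [11.0, -13.0, 4.0]), (309, [12.0, -11.0, 4.0]), (312, [13.0, -9.0, 4.0]), (315, [-36.0, -5.0, -12.0]), (318, [-36.0, -4.0, -12.0]), (321, [-31.0, -2.0, -10.0]), (324, [-31.0, -0.0, -10.0]), (327, [-37.0, 2.0, -12.0]), (330, [-36.0, 3.0, -12.0]), (333, [-28.0, 5.0, -9.0]), (336, [12.0, 9.0, 4.0]), (339, [12.0, 11.0, 4.0]), (342, [11.0, 13.0, 4.0])]
226 [(306, [11.0, -13.0, 7.0]), (309, [13.0, -11.0, 7.0]), (312, [-42.0, -7.0, -12.0]), (315, [-42.0, -5.0, -12.0]), (318, [-43.0, -3.0, -12.0]), (321, [-38.0, -2.0, -10.0]), (324, [-39.0, -0.0, -10.0]), (327, [-44.0, 1.0, -12.0]), (330, [-43.0, 3.0, -12.0]), (333, [-43.0, 5.0, -12.0]), (336, [12.0, 9.0, 7.0]), (339, [11.0, 11.0, 7.0]), (342, [12.0, 13.0, 7.0])]
232 [(306, [-115.0, -6.0, -35.0]), (309, [-116.0, -5.0, -35.0]), (312, [-116.0, -4.0, -35.0]), (315, [-115.0, -3.0, -35.0]), (318, [-52.0, -3.0, -12.0]), (321, [-48.0, -2.0, -10.0]), (324, [-48.0, -0.0, -10.0]), (327, [-52.0, 1.0, -12.0]), (330, [-116.0, 1.0, -35.0]), (333, [-115.0, 2.0, -35.0]), (336, [-115.0, 3.0, -35.0]), (339, [-115.0, 4.0, -35.0]), (342, [-116.0, 5.0, -35.0])]
240 [(306, [-122.0, -6.0, -35.0]), (309, [-121.0, -5.0, -35.0]), (312, [-123.0, -4.0, -36.0]), (315, [-122.0, -3.0, -35.0]), (318, [-64.0, -3.0, -12.0]), (321, [-60.0, -2.0, -10.0]), (324, [-60.0, -0.0, -10.0]), (327, [-64.0, 1.0, -12.0]), (330, [-121.0, 1.0, -35.0]), (333, [-122.0, 2.0, -35.0]), (336, [-122.0, 3.0, -35.0]), (339, [-122.0, 4.0, -35.0]), (342, [-123.0, 4.0, -36.0])]
```

View pics/c5.png

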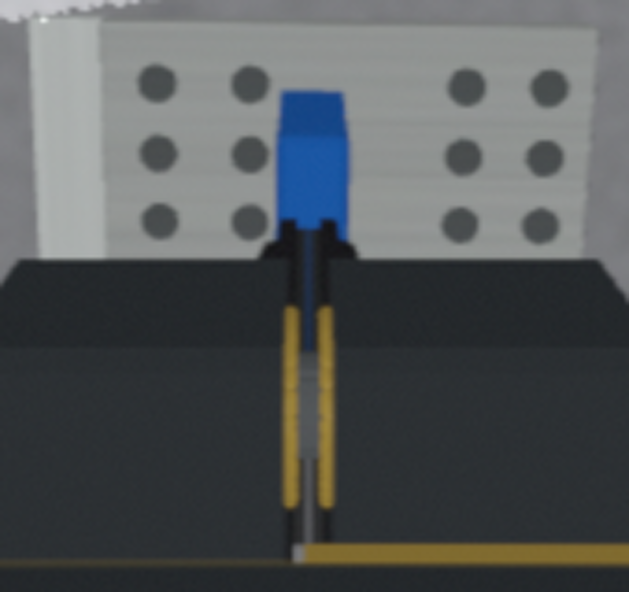

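>>> step_arm --series '[[[0,0,0,0,0,0,60],[0,0,0,0,0,0,60],[0,0,0,0,0,0,60],[0,0,0,0,0,0,60],[0,0,0,0,0,0,60],[0,0,0,0,0,0,60],[0,0,0,0,0,0,60],[0,0,0,0,0,0,60],[0,0,0,0,0,0,60],[0,0,0,0,0,0,60]]]'

```text
time_s: 6.27
eef_pos: [0.4395, 0.3019, 0.0186]
tool_rot: [0.882, 1.384, -0.882]
ft_force: [0.1, 0.8, 0.3]
finger_gap: 0.0559
```

```bash
python3 - <<'E'
from h import *
c=get('wrist');f=c['pixels'][:,:,::-1];cv2.imwrite('pics/c6.png',cv2.resize(f[140:320,200:450],None,fx=3,fy=3,interpolation=2))
s=arm.observe();print(s['ft_force'],s['finger_gap'],s['eef_pos'])
for n in('scene',):
    q=get(n);f=q['pixels'][:,:,::-1];a=(380,195,460,275)
    cv2.imwrite('pics/c6%s.png'%n,cv2.resize(f[a[1]:a[3],a[0]:a[2]],None,fx=7,fy=7,interpolation=2))
E
```

```text
[ 0.53308903 -0.78612596 -0.2888101 ] 0.05688913775972612 [0.43947096 0.30188763 0.01862168]
```

View pics/c6.png

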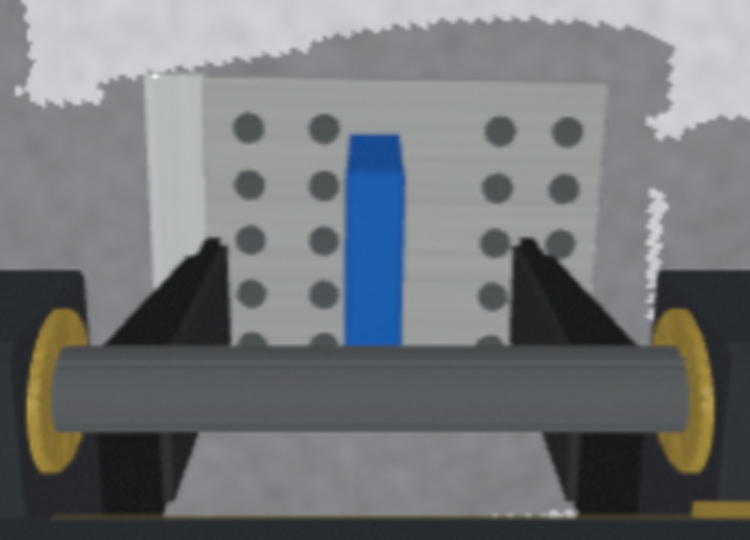

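View pics/c6scene.png

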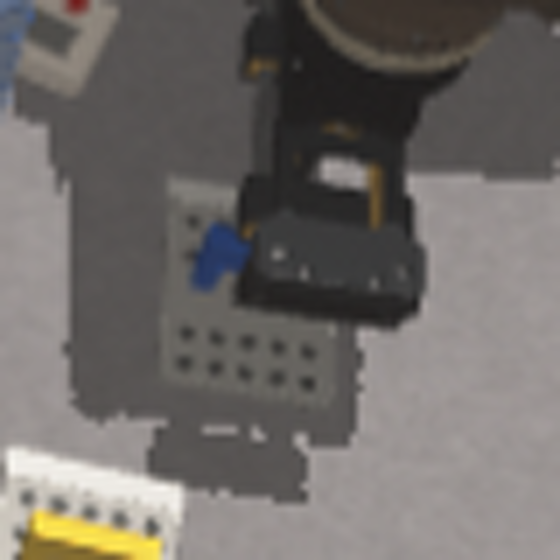

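Open again, the fingers straddle the bar correctly: bar at x≈375 in the crop, tips at 215 and 530. The earlier close went past 12 mm, so I'll close more gently and watch the gap.

>>> step_arm --series '[[[0,0,0,0,0,0,8],[0,0,0,0,0,0,8],[0,0,0,0,0,0,8],[0,0,0,0,0,0,8],[0,0,0,0,0,0,8],[0,0,0,0,0,0,8],[0,0,0,0,0,0,8],[0,0,0,0,0,0,8]]]' --squeeze 20

```text
time_s: 7.03
eef_pos: [0.4396, 0.302, 0.0187]
tool_rot: [0.883, 1.384, -0.882]
ft_force: [-0.1, -0.2, 16.0]
finger_gap: 0.0103
```

>>> step_arm --series '[[[0,0,0,0,0,0,8],[0,0,0,0,0,0,8]]]'

```text
time_s: 7.2
eef_pos: [0.4398, 0.302, 0.0193]
tool_rot: [0.883, 1.384, -0.881]
ft_force: [-0.1, -0.7, 7.6]
finger_gap: 0.008
```

```bash
python3 - <<'E'
from h import *
c=get('wrist');f=c['pixels'][:,:,::-1];cv2.imwrite('pics/c7.png',cv2.resize(f[140:320,200:450],None,fx=3,fy=3,interpolation=2))
s=arm.observe();print(s['ft_force'],s['finger_gap'],s['eef_pos'])
E
```

```text
[-0.16699538 -1.26895829  7.08385721] 0.007895319205006444 [0.43978576 0.30202856 0.01927532]
```

View pics/c7.png

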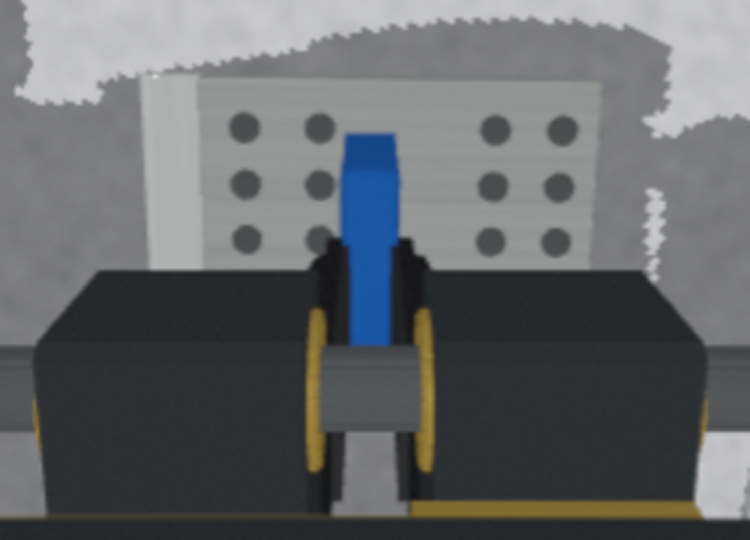

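```bash
python3 - <<'E'
from h import *
c=get('wrist');s=arm.observe();T=R.from_rotvec(s['tool_rot']).as_matrix();p=s['eef_pos']
for v in (205,212,218,222,226,230,236,244):
  print(v,[(u,(T.T@(pt(c,(u,v))[0]-p)*1000).round(1).tolist(),c['pixels'][v,u].tolist()) for u in range(303,346,3)])
E
```

```text
205 [(303, [10.8, -15.2, -9.2], [105, 108, 108]), (306, [11.6, -13.1, -9.0], [78, 81, 83]), (309, [12.4, -10.9, -8.8], [94, 97, 98]), (312, [11.4, -8.7, -9.0], [127, 134, 142]), (315, [-31.0, -5.4, -20.6], [25, 85, 159]), (318, [-29.7, -3.6, -20.2], [28, 88, 165]), (321, [-30.2, -1.9, -20.4], [26, 87, 164]), (324, [-30.2, -0.1, -20.4], [27, 87, 165]), (327, [-30.7, 1.6, -20.5], [28, 87, 165]), (330, [-29.9, 3.4, -20.3], [25, 86, 163]), (333, [11.3, 6.6, -9.1], [114, 125, 146]), (336, [11.3, 8.8, -9.1], [144, 147, 145]), (339, [11.6, 11.0, -9.0], [143, 147, 145]), (342, [-200.5, -0.8, -66.7], [143, 147, 145]), (345, [10.7, 15.3, -9.2], [143, 146, 145])]
212 [(303, [12.0, -15.3, -3.5], [148, 152, 151]), (306, [12.2, -13.2, -3.5], [148, 151, 151]), (309, [11.3, -10.9, -3.7], [148, 152, 151]), (312, [11.0, -8.7, -3.8], [132, 139, 147]), (315, [-28.3, -5.4, -15.5], [24, 84, 159]), (318, [-30.6, -3.6, -16.2], [23, 86, 164]), (321, [-30.7, -1.9, -16.2], [28, 87, 165]), (324, [-28.8, -0.1, -15.7], [27, 87, 164]), (327, [-30.7, 1.7, -16.2], [27, 88, 165]), (330, [-29.0, 3.5, -15.7], [25, 84, 
[... 3398 characters left out ...]
, 40, 43]), (345, [-118.9, 5.6, -35.3], [35, 39, 42])]
244 [(303, [-122.5, -6.3, -34.3], [63, 57, 44]), (306, [-120.9, -5.6, -33.6], [121, 100, 46]), (309, [-68.9, -7.2, -12.0], [29, 27, 27]), (312, [-64.0, -6.0, -10.0], [30, 33, 33]), (315, [-55.7, -4.8, -6.5], [34, 37, 45]), (318, [-30.7, -3.7, 3.9], [24, 86, 162]), (321, [-30.4, -1.9, 4.0], [25, 88, 163]), (324, [-31.0, -0.1, 3.7], [26, 88, 164]), (327, [-30.1, 1.8, 4.1], [24, 87, 163]), (330, [-54.1, 3.0, -5.8], [32, 49, 84]), (333, [-64.7, 4.1, -10.3], [35, 36, 38]), (336, [-69.1, 5.4, -12.1], [25, 23, 27]), (339, [-120.8, 3.8, -33.6], [105, 88, 42]), (342, [-123.2, 4.5, -34.6], [104, 88, 45]), (345, [-123.6, 5.3, -34.8], [37, 42, 45])]
```

>>> step_arm --series '[[[0,0,0,0,0,0.004,8],[0,0,0,0,0,0.008,8],[0,0,0,0,0,0.012,8],[0,0,0,0,0,0.012,8]]]'

```text
time_s: 7.63
eef_pos: [0.4398, 0.3021, 0.0315]
tool_rot: [0.883, 1.384, -0.881]
ft_force: [0.6, -0.9, 0.7]
finger_gap: 0.0077
```

```bash
python3 - <<'E'
from h import *
c=get('wrist');f=c['pixels'][:,:,::-1];cv2.imwrite('pics/c8.png',cv2.resize(f[140:320,200:450],None,fx=3,fy=3,interpolation=2))
s=arm.observe();print(s['ft_force'],s['finger_gap'],s['eef_pos'])
print(pt(c,[(322,205),(290,170),(380,180)]))
E
```

```text
[1.176448   0.55993744 0.04873726] 0.007895265948592255 [0.43969791 0.3020498  0.03114226]
[[0.43142595 0.31698237 0.04947462]
 [0.40293971 0.32115644 0.00776152]
 [0.46751369 0.34298775 0.0081324 ]]
```

View pics/c8.png

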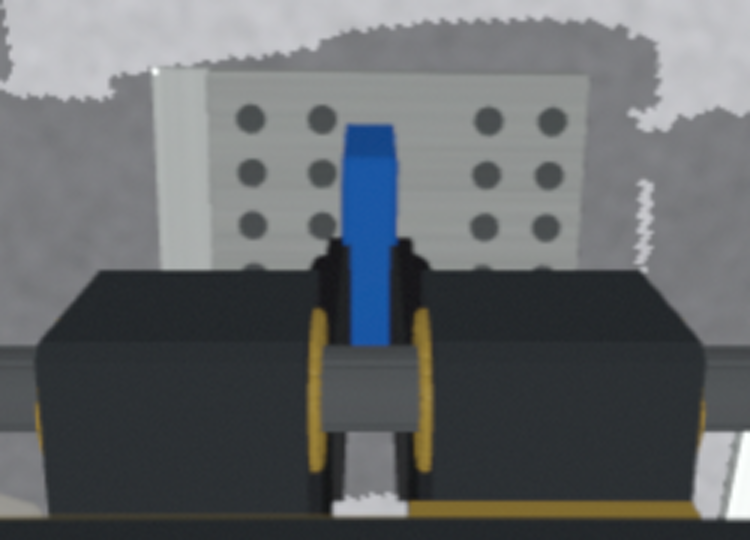

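>>> step_arm --series '[[[0,0,0,0,0,0.03,8],[0,0,0,0,0,0.07,20],[0,0,0,0,0,0.1,40],[0,0,0,0,0,0.1,40],[0,0,0,0,0,0.1,40],[0,0,0,0,0,0.1,40]]]'

```text
time_s: 8.18
eef_pos: [0.4391, 0.3017, 0.1301]
tool_rot: [0.882, 1.385, -0.883]
ft_force: [-0.4, -0.3, -0.8]
finger_gap: 0.0349
```

```bash
python3 - <<'E'
from h import *
s=arm.observe();T=R.from_rotvec(s['tool_rot']).as_matrix();p=s['eef_pos'];print(p)
im=[]
for n in('scene','top','wrist'):
    q=get(n);f=q['pixels'][:,:,::-1].copy()
    u=proj(q,[p,p-.034*T[:,0]]).round(1);print(n,u)
    x,y=u[0].astype(int);x0,y0=max(0,x-40),max(0,y-40)
    g=cv2.resize(f[y0:y0+70,x0:x0+80],None,fx=5,fy=5,interpolation=2)
    for k,col in ((0,(0,0,255)),(1,(0,255,0))): cv2.circle(g,tuple(((u[k]-[x0,y0]+.5)*5).astype(int).tolist()),4,col,-1)
    im.append(g)
cv2.imwrite('pics/c9.png',np.hstack(im[:2]));cv2.imwrite('pics/c9w.png',im[2])
E
```

```text
[0.43905243 0.30170158 0.13005058]
scene [[425.5 215.8]
 [428.4 209.8]]
top [[221.5 244. ]
 [219.5 243. ]]
wrist [[324.2 222. ]
 [324.4 240.4]]
```

View pics/c9.png

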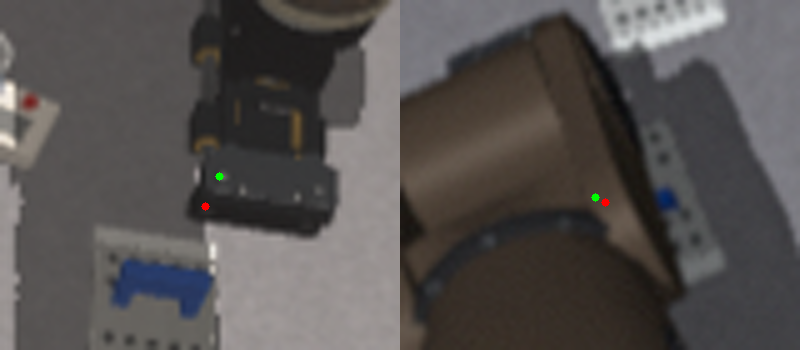

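View pics/c9w.png

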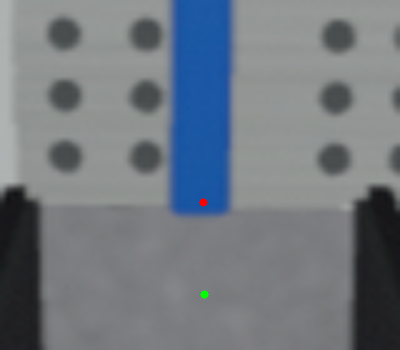

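```bash
python3 - <<'E'
from h import *
s=arm.observe();T=R.from_rotvec(s['tool_rot']).as_matrix();p=s['eef_pos']
c=get('wrist')
for v in range(214,250,3):
  print(v,[(u,(T.T@(pt(c,(u,v))[0]-p)*1000).round(0).tolist()) for u in range(348,372,3)])
q=get('scene')
for v in range(200,232,4):
  print(v,[(u,(T.T@(pt(q,(u,v))[0]-p)*1000).round(0).tolist()) for u in range(420,450,4)])
E
```

```text
214 [(348, [121.0, 27.0, 31.0]), (351, [122.0, 31.0, 31.0]), (354, [123.0, 34.0, 32.0]), (357, [121.0, 37.0, 31.0]), (360, [122.0, 41.0, 31.0]), (363, [122.0, 44.0, 32.0]), (366, [123.0, 48.0, 32.0]), (369, [123.0, 51.0, 32.0])]
217 [(348, [122.0, 27.0, 35.0]), (351, [122.0, 31.0, 35.0]), (354, [123.0, 34.0, 35.0]), (357, [121.0, 37.0, 35.0]), (360, [121.0, 41.0, 35.0]), (363, [121.0, 44.0, 34.0]), (366, [122.0, 48.0, 35.0]), (369, [123.0, 51.0, 35.0])]
220 [(348, [121.0, 27.0, 38.0]), (351, [121.0, 31.0, 38.0]), (354, [121.0, 34.0, 38.0]), (357, [-32.0, 19.0, -12.0]), (360, [-33.0, 21.0, -12.0]), (363, [122.0, 44.0, 38.0]), (366, [122.0, 48.0, 38.0]), (369, [121.0, 51.0, 38.0])]
223 [(348, [121.0, 28.0, 42.0]), (351, [122.0, 31.0, 42.0]), (354, [121.0, 34.0, 42.0]), (357, [-34.0, 19.0, -11.0]), (360, [-38.0, 20.0, -12.0]), (363, [-37.0, 22.0, -12.0]), (366, [121.0, 48.0, 42.0]), (369, [122.0, 51.0, 42.0])]
226 [(348, [130.0, 28.0, 48.0]), (351, [130.0, 32.0, 48.0]), (354, [130.0, 35.0, 48.0]), (357, [-38.0, 19.0, -10.0]), (360, [-44.0, 20.0, -12.0]), (363, [-43.0, 21.0, -12.0]), (36
[... 2914 characters left out ...]
, (424, [126.0, -65.0, -25.0]), (428, [130.0, -71.0, -39.0]), (432, [-109.0, 82.0, 8.0]), (436, [-115.0, 83.0, -1.0]), (440, [-119.0, 85.0, -11.0]), (444, [-119.0, 83.0, -21.0]), (448, [-125.0, 85.0, -30.0])]
224 [(420, [123.0, -46.0, -11.0]), (424, [125.0, -49.0, -25.0]), (428, [130.0, -54.0, -39.0]), (432, [132.0, -58.0, -53.0]), (436, [132.0, -61.0, -66.0]), (440, [129.0, -61.0, -79.0]), (444, [129.0, -63.0, -92.0]), (448, [124.0, -63.0, -104.0])]
228 [(420, [123.0, -30.0, -12.0]), (424, [120.0, -31.0, -24.0]), (428, [130.0, -39.0, -39.0]), (432, [128.0, -40.0, -52.0]), (436, [130.0, -44.0, -66.0]), (440, [133.0, -48.0, -80.0]), (444, [127.0, -46.0, -91.0]), (448, [135.0, -54.0, -107.0])]
```

The wrist depth shows the real fingertips end about 31 mm behind the reported TCP, at tool x ≈ −31. The scene view puts the gripper body at about −109, which agrees. That explains the misses: the tips closed just above the bar. From here on I take the real tip as eef − 31 mm and the real grasp point as eef − 50 mm along tool x.

```bash
python3 - <<'E'
from h import *
s=arm.observe();T=R.from_rotvec(s['tool_rot']).as_matrix();p=s['eef_pos']
c=get('wrist');hsv=cv2.cvtColor(c['pixels'],cv2.COLOR_RGB2HSV);m=cv2.inRange(hsv,np.array((100,120,140)),np.array((130,255,255)))
n,l,st,ce=cv2.connectedComponentsWithStats(m)
i=1+np.argmax(st[1:,4]);x,y,w,h,a=st[i];print(st[i])
for v in (y,y+h): 
    P=onplane(c,(x+w/2-.5,v-.5),.05)[0];print(P,(T.T@(P-p)*1000).round(1))
E
```

```text
[318 168  12  57 670]
[0.42754553 0.32588048 0.05      ] [ 79.7  -0.2 -26.8]
[0.451328   0.27505138 0.05      ] [79.7 -0.1 29.3]
```

>>> step_arm --series '[[[0,0,0,0.0005,-0.0011,-0.03,45],[0,0,0,0.0005,-0.0011,-0.06,45],[0,0,0,0.0005,-0.0011,-0.09,45],[0,0,0,0.0005,-0.0011,-0.115,45],[0,0,0,0.0005,-0.0011,-0.132,45],[0,0,0,0.0005,-0.0011,-0.142,45],[0,0,0,0.0005,-0.0011,-0.142,45],[0,0,0,0.0005,-0.0011,-0.142,0],[0,0,0,0.0005,-0.0011,-0.142,0],[0,0,0,0.0005,-0.0011,-0.142,0],[0,0,0,0.0005,-0.0011,-0.142,0],[0,0,0,0.0005,-0.0011,-0.142,0],[0,0,0,0.0005,-0.0011,-0.142,0],[0,0,0,0.0005,-0.0011,-0.142,0],[0,0,0,0.0005,-0.0011,-0.142,0],[0,0,0,0.0005,-0.0011,-0.142,0]]]' --squeeze 40

```text
time_s: 9.82
eef_pos: [0.4402, 0.3009, -0.0107]
tool_rot: [0.883, 1.384, -0.882]
ft_force: [-1.1, -0.7, 6.0]
finger_gap: 0.0118
```

>>> step_arm --series '[[[0,0,0,0,0,0.02,0],[0,0,0,0,0,0.05,0],[0,0,0,0,0,0.09,0],[0,0,0,0,0,0.13,0],[0,0,0,0,0,0.17,0],[0,0,0,0,0,0.21,0],[0,0,0,0,0,0.24,0],[0,0,0,0,0,0.26,0],[0,0,0,0,0,0.26,0],[0,0,0,0,0,0.26,0]]]'

```text
time_s: 10.65
eef_pos: [0.4399, 0.3008, 0.2489]
tool_rot: [0.883, 1.384, -0.881]
ft_force: [-0.3, 0.3, -2.6]
finger_gap: 0.0119
```

```bash
python3 - <<'E'
from h import *
s=arm.observe();T=R.from_rotvec(s['tool_rot']).as_matrix();p=s['eef_pos'];print(s['time_s'],p,s['ft_force'],s['finger_gap'])
c=get('wrist');save(c,'w10.png')
for uv in [(270,180),(300,175),(370,180),(260,210),(380,205),(324,195)]:print(uv,(T.T@(pt(c,uv)[0]-p)*1000).round(1))
E
```

```text
10.65 [0.43987253 0.30078097 0.24886   ] [-0.2631876   0.26153587 -2.61732069] 0.0119061099173101
(270, 180) [-17.8 -33.3 -32.9]
(300, 175) [-19.  -14.7 -36.3]
(370, 180) [-18.3  28.1 -33.1]
(260, 210) [-18.6 -40.2 -13.9]
(380, 205) [-17.2  35.2 -16.9]
(324, 195) [-27.8  -0.1 -25.8]
```

View pics/w10.png

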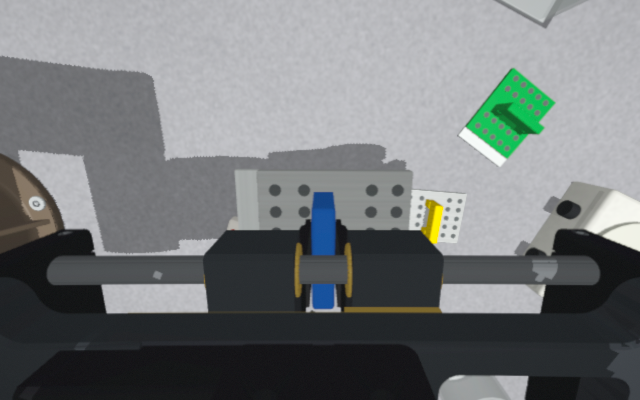

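The plate is held level with its thin edge on the robot side, at (236-258,170-230). I'll get its exact offset in the hand and the wheel and seat geometry, then plan the path.

```bash
python3 - <<'E'
from h import *
s=arm.observe();T=R.from_rotvec(s['tool_rot']).as_matrix();p=s['eef_pos']
c=get('wrist')
def tp(uv,x): # ray onto tool plane x
    d=ray(c,uv)@c['A'].T; n=T[:,0]; o=p+T[:,0]*x
    return [(T.T@(c['o']+k*(((o-c['o'])@n)/(k@n))-p)*1000).round(1).tolist() for k in d]
px=c['pixels'].astype(int)
for v in (185,200,215):
    r=px[v].sum(1); g=np.abs(np.diff(r)); print(v,[(u,int(r[u]),int(r[u+1])) for u in range(225,425) if g[u]>50 and (u<265 or u>395)])
for u in (270,340,390):
    r=px[:,u].sum(1); g=np.abs(np.diff(r)); print(u,[(v,int(r[v]),int(r[v+1])) for v in range(150,190) if g[v]>40])
print(tp([(234.5,185),(234.5,200)],-.0157),tp([(411.5,185),(411.5,200)],-.0187),tp([(270,169.5),(340,169.5),(390,169.5)],-.0187))
E
```

```text
185 [(234, 374, 430), (235, 430, 496), (400, 279, 359), (401, 359, 415), (411, 448, 508)]
200 [(235, 367, 427), (236, 427, 495), (409, 429, 496), (410, 496, 604), (411, 604, 661), (420, 640, 575), (421, 575, 516), (423, 532, 603)]
215 [(236, 371, 428), (237, 428, 494), (400, 274, 362), (401, 362, 415), (409, 420, 536), (410, 536, 640), (416, 663, 599), (417, 599, 439), (418, 439, 375), (420, 375, 432), (421, 432, 569), (422, 569, 652), (424, 610, 481)]
270 [(151, 548, 440), (152, 440, 380), (170, 364, 417), (185, 389, 309), (186, 309, 255)]
340 [(170, 357, 404)]
390 [(160, 566, 519), (161, 519, 389)]
[[-15.7, -56.0, -29.3], [-15.7, -56.7, -19.6]] [[-18.7, 53.7, -30.0], [-18.7, 54.4, -20.5]] [[-18.7, -32.9, -39.5], [-18.7, 9.6, -39.6], [-18.7, 40.0, -39.6]]
```

>>> step_arm --series '[[[0,0,-0.05,0.01,-0.037,0.01,0],[0,0,-0.1,0.02,-0.074,0.01,0],[0,0,-0.16,0.03,-0.111,0.01,0],[0,0,-0.21,0.04,-0.148,0.01,0],[0,0,-0.27,0.05,-0.185,0.01,0],[0,0,-0.32,0.06,-0.222,0.01,0],[0,0,-0.37,0.07,-0.258,0.01,0],[0,0,-0.43,0.08,-0.294,0.01,0],[0,0,-0.48,0.09,-0.33,0.01,0],[0,0,-0.53,0.1,-0.366,0.01,0],[0,0,-0.59,0.11,-0.402,0.01,0],[0,0,-0.639,0.12,-0.44,0.01,0],[0,0,-0.639,0.12,-0.44,0.01,0],[0,0,-0.639,0.12,-0.44,0.01,0],[0,0,-0.639,0.12,-0.44,0.01,0],[0,0,-0.639,0.12,-0.44,0.01,0]]]'

```text
time_s: 12.08
eef_pos: [0.5596, -0.1382, 0.2578]
tool_rot: [1.356, 1.109, -1.357]
ft_force: [-0.2, -0.0, -2.5]
finger_gap: 0.0121
```

```bash
python3 - <<'E'
from h import *
s=arm.observe();T=R.from_rotvec(s['tool_rot']).as_matrix();p=s['eef_pos'];print(s['time_s'],p,s['joint_pos'],s['finger_gap'])
c=get('wrist');save(c,'w11.png')
E
```

```text
12.0833 [ 0.55957737 -0.1381876   0.25776049] [-3.56769209e-01  3.55395672e-01  1.57833212e+00  1.61450977e-04
  1.20954007e+00 -1.55019758e-01] 0.012066565031584592
```

View pics/w11.png

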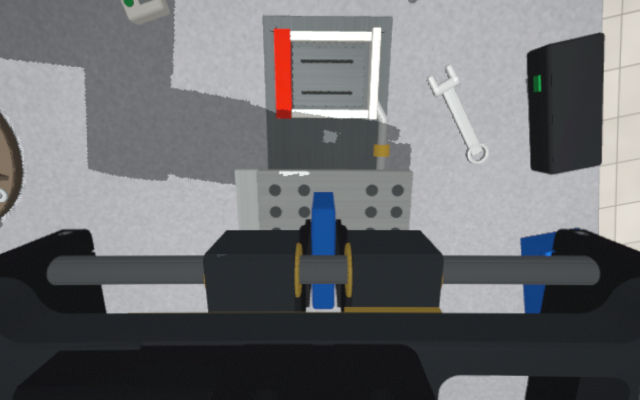

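The wrist view shows the cell upright: red lip at u 275-292 over rows 28-118, far wall at u 370-381, side walls at rows 36 and 113. I'll measure it from here.

```bash
python3 - <<'E'
from h import *
s=arm.observe();T=R.from_rotvec(s['tool_rot']).as_matrix();p=s['eef_pos']
c=get('wrist');f=c['pixels'][:,:,::-1];cv2.imwrite('pics/w11c.png',cv2.resize(f[10:135,255:405],None,fx=5,fy=4.8,interpolation=2))
hsv=cv2.cvtColor(c['pixels'],cv2.COLOR_RGB2HSV);red=cv2.inRange(hsv,np.array((0,150,60)),np.array((8,255,255)));red[:,:265]=0;red[:,300:]=0;red[130:]=0
R_=[];L_=[]
for v in range(34,114,4):
    u=np.where(red[v])[0];R_.append((u.max()+.5,v));L_.append((u.min()-.5,v))
def fit(P,z,n):
    P=onplane(c,P,z);v=cv2.fitLine(P[:,:2].astype(np.float32),cv2.DIST_HUBER,0,.01,.01).ravel();a=np.degrees(np.arctan2(v[1],v[0]));print(n,P[:,:2].mean(0).round(4),'dir',a.round(2));return P
Pr=fit(R_,.036,'lip free');fit(L_,.036,'lip back')
vv=np.where(red.any(1))[0];print('rows',vv.min(),vv.max(),onplane(c,[(283,vv.min()-.5),(283,vv.max()+.5)],.036))
w=c['pixels'].min(2)>195
# far wall cols at rows 50..105
a=[];b=[]
for v in range(48,104,4):
    u=np.where(w[v,355:392])[0]+355; a.append((u.min()-.5,v));b.append((u.max()+.5,v))
print(a[0],b[0],a[-1],b[-1])
fit(a,.044,'far inner');fit(b,.044,'far outer')
t=[];bo=[];ti=[];bi=[]
for u in range(298,364,5):
    v=np.where(w[22:60,u])[0]+22;t.append((u,v.min()-.5));ti.append((u,v.max()+.5))
    v=np.where(w[95:125,u])[0]+95;bi.append((u,v.min()-.5));bo.append((u,v.max()+.5))
print(t[3],ti[3],bi[3],bo[3])
fit(t,.032,'left outer');fit(ti,.032,'left inner');fit(bi,.032,'right inner');fit(bo,.032,'right outer')
for uv in [(283,70),(330,75),(376,70),(330,36),(330,113)]:print(uv,pt(c,uv))
E
```

```text
lip free [ 0.5433 -0.0011] dir 77.92
lip back [0.5228 0.0031] dir 78.08
rows 29 118 [[ 0.54566013  0.05109804  0.036     ]
 [ 0.52024194 -0.05573175  0.036     ]]
(np.float64(371.5), 48) (np.float64(379.5), 48) (np.float64(368.5), 100) (np.float64(376.5), 100)
far inner [ 0.6437 -0.0249] dir 77.89
far outer [ 0.6538 -0.027 ] dir 78.01
(313, np.float64(30.5)) (313, np.float64(39.5)) (313, np.float64(109.5)) (313, np.float64(114.5))
left outer [0.6042 0.0372] dir -12.43
left inner [0.6022 0.0269] dir -12.43
right inner [ 0.5858 -0.0566] dir -12.04
right outer [ 0.5842 -0.065 ] dir -16.48
(283, 70) [[0.53436273 0.00376725 0.03587238]]
(330, 75) [[ 0.59416503 -0.01213291  0.0196771 ]]
(376, 70) [[ 0.6517783  -0.02147897  0.04417654]]
(330, 36) [[0.60259519 0.03203738 0.03143221]]
(330, 113) [[ 0.5842333  -0.06122526  0.03145767]]
```

View pics/w11c.png

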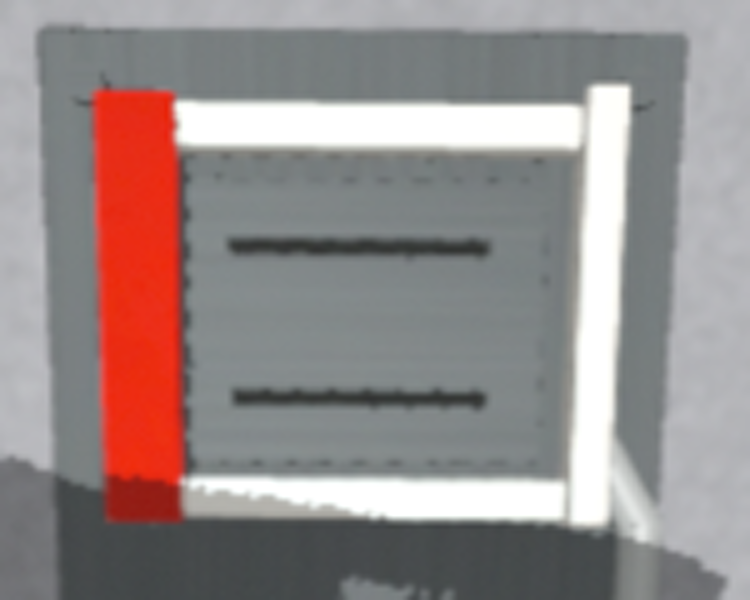

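```bash
cat >> h.py <<'E'
yaw=np.radians(-12.1);ex=np.array([np.cos(yaw),np.sin(yaw),0]);ey=np.array([-np.sin(yaw),np.cos(yaw),0]);ez=np.array([0,0,1.])
seat=np.array([.5887,-.0139,.020])
C=np.array([-.0107,-.0005,.0004])
def plate_target(th,xb,zb,yb=0):
    t=np.radians(th);e=np.cos(t)*ex+np.sin(t)*ez;n=-np.sin(t)*ex+np.cos(t)*ez
    T=np.c_[-n,e,np.cross(-n,e)]
    Pc=seat+ex*xb/1e3+ey*yb/1e3+ez*zb/1e3+.055*e
    return T,Pc-T@C
def where():
    s=arm.observe();T=R.from_rotvec(s['tool_rot']).as_matrix();Pc=s['eef_pos']+T@C
    e=T[:,1];th=np.degrees(np.arctan2(e[2],e@ex));b=(Pc-.055*e-seat)*1e3
    print('t',round(s['time_s'],2),'theta %.2f xb %.1f yb %.1f zb %.1f'%(th,b@ex,b@ey,b[2]),'yawerr %.2f roll %.2f'%(np.degrees(e@ey),np.degrees(T[2,2])),'F',s['ft_force'].round(1),'gap',round(s['finger_gap'],4))
E
python3 - <<'E'
from h import *
where()
for a in [(16,-41,110),(16,-41,15)]:
    T,q=plate_target(*a);print(a,q.round(4),delta(T,q))
E
```

```text
t 12.18 theta -0.03 xb -57.7 yb -128.4 zb 249.1 yawerr 0.56 roll -0.01 F [ 0.1  0.4 -1.8] gap 0.0116
(16, -41, 110) [ 0.6037 -0.0167  0.135 ] (array([-0.0574, -0.2737, -0.0098]), array([ 0.0439,  0.1213, -0.1234]))
(16, -41, 15) [ 0.6037 -0.0167  0.04  ] (array([-0.0574, -0.2737, -0.0098]), array([ 0.0439,  0.1213, -0.2184]))
```

>>> step_arm --series '[[[-0.014,-0.07,-0.003,0.012,0.035,-0.005,0],[-0.03,-0.14,-0.005,0.024,0.07,-0.01,0],[-0.044,-0.21,-0.007,0.036,0.1,-0.02,0],[-0.0574,-0.2737,-0.0098,0.0439,0.1213,-0.035,0],[-0.0574,-0.2737,-0.0098,0.0439,0.1213,-0.06,0],[-0.0574,-0.2737,-0.0098,0.0439,0.1213,-0.09,0],[-0.0574,-0.2737,-0.0098,0.0439,0.1213,-0.12,0],[-0.0574,-0.2737,-0.0098,0.0439,0.1213,-0.15,0],[-0.0574,-0.2737,-0.0098,0.0439,0.1213,-0.165,0],[-0.0574,-0.2737,-0.0098,0.0439,0.1213,-0.17,0],[-0.0574,-0.2737,-0.0098,0.0439,0.1213,-0.17,0],[-0.0574,-0.2737,-0.0098,0.0439,0.1213,-0.17,0]]]'

```text
time_s: 13.18
eef_pos: [0.6044, -0.0175, 0.0896]
tool_rot: [1.457, 0.871, -1.158]
ft_force: [-0.3, 0.8, -1.5]
finger_gap: 0.0117
```

```bash
python3 - <<'E'
from h import *
where()
c=get('scene');f=c['pixels'][:,:,::-1];cv2.imwrite('pics/s12.png',cv2.resize(f[150:260,230:370],None,fx=5,fy=5,interpolation=2))
c=get('wrist');save(c,'w12.png')
for a in [(16,-41,2),(16,-55.3,1.5)]:
    T,q=plate_target(*a);print(a,q.round(4),delta(T,q))
E
```

```text
t 13.18 theta 16.09 xb -40.2 yb -0.6 zb 64.5 yawerr -0.06 roll -0.02 F [-0.3  0.8 -1.5] gap 0.0117
(16, -41, 2) [ 0.6037 -0.0167  0.027 ] (array([0.0001, 0.0029, 0.0012]), array([-0.0009,  0.001 , -0.0632]))
(16, -55.3, 1.5) [ 0.5898 -0.0137  0.0265] (array([0.0001, 0.0029, 0.0012]), array([-0.0148,  0.004 , -0.0637]))
```

View pics/s12.png

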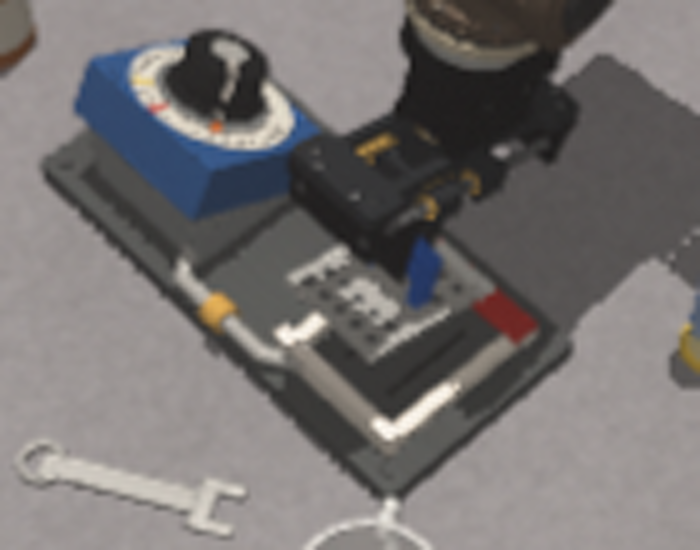

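View pics/w12.png

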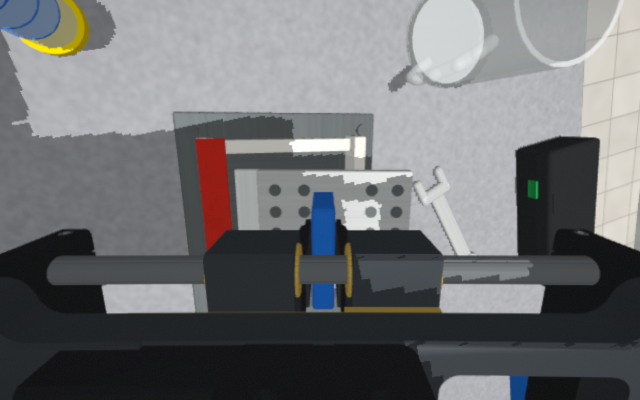

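The tilted plate hangs above the cell, with its thin edge (240,200) just inside the lip (210,190) and the far edge up. Lowering.

>>> step_arm --series '[[[0,0.003,0,-0.0005,0.0008,-0.02,0],[0,0.003,0,-0.0005,0.0008,-0.036,0],[0,0.003,0,-0.0005,0.0008,-0.048,0],[0,0.003,0,-0.0005,0.0008,-0.056,0],[0,0.003,0,-0.0005,0.0008,-0.06,0],[0,0.003,0,-0.0005,0.0008,-0.062,0],[0,0.003,0,-0.0005,0.0008,-0.062,0],[0,0.003,0,-0.0005,0.0008,-0.062,0]]]'

```text
time_s: 13.95
eef_pos: [0.6038, -0.0171, 0.0274]
tool_rot: [1.456, 0.873, -1.161]
ft_force: [-0.0, -0.5, -1.8]
finger_gap: 0.0117
```

```bash
python3 - <<'E'
from h import *
where()
c=get('scene');f=c['pixels'][:,:,::-1];cv2.imwrite('pics/s13.png',cv2.resize(f[150:260,230:370],None,fx=5,fy=5,interpolation=2))
c=get('wrist');f=c['pixels'][:,:,::-1];cv2.imwrite('pics/w13.png',cv2.resize(f[100:260,150:430],None,fx=2.8,fy=2.8,interpolation=2))
for a in [(16,-55.3,1)]:
    T,q=plate_target(*a);print(a,q.round(4),delta(T,q))
E
```

```text
t 13.95 theta 15.92 xb -40.8 yb -0.3 zb 2.5 yawerr -0.09 roll 0.01 F [-0.  -0.5 -1.8] gap 0.0117
(16, -55.3, 1) [ 0.5898 -0.0137  0.026 ] (array([-0.0001, -0.0013,  0.0016]), array([-0.014 ,  0.0034, -0.0014]))
```

View pics/s13.png

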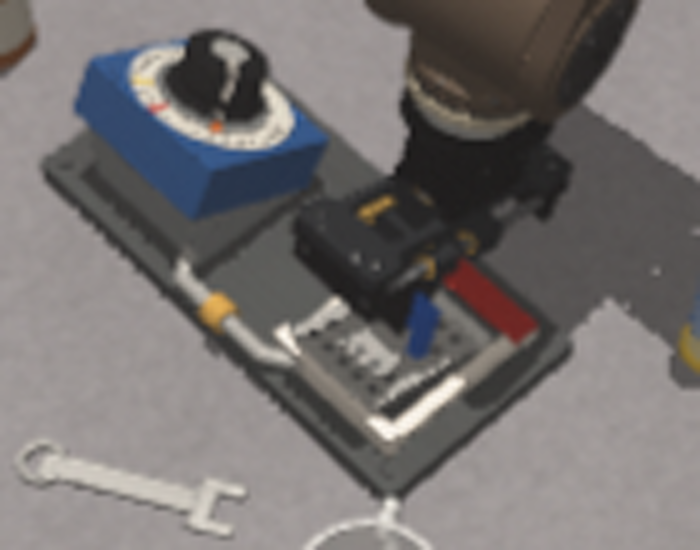

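View pics/w13.png

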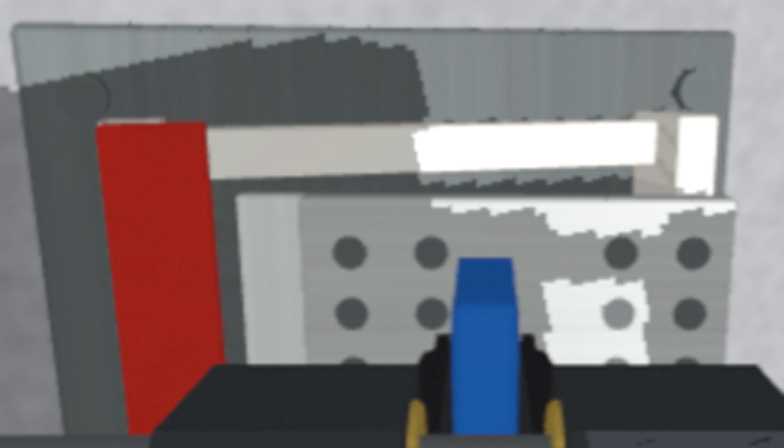

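No contact yet. The thin edge (240-300) stands about 5 mm clear of the lip, so I slide it under.

>>> step_arm --series '[[[0,0,0,-0.004,0.001,-0.0008,0],[0,0,0,-0.008,0.002,-0.0012,0],[0,0,0,-0.011,0.0027,-0.0012,0],[0,0,0,-0.013,0.0032,-0.0012,0],[0,0,0,-0.014,0.0034,-0.0012,0],[0,0,0,-0.014,0.0034,-0.0012,0],[0,0,0,-0.014,0.0034,-0.0012,0]]]'

```text
time_s: 14.63
eef_pos: [0.5901, -0.0138, 0.0258]
tool_rot: [1.457, 0.873, -1.161]
ft_force: [4.2, -0.4, -3.0]
finger_gap: 0.0116
```

```bash
python3 - <<'E'
from h import *
where()
c=get('wrist');f=c['pixels'][:,:,::-1];cv2.imwrite('pics/w14.png',cv2.resize(f[100:260,150:430],None,fx=2.8,fy=2.8,interpolation=2))
for a in [(12,-55.3,.8),(8,-55.2,.6),(4,-55.1,.4),(0,-55,.2),(0,-55,-.3)]:
    T,q=plate_target(*a);print(a,q.round(4),delta(T,q))
E
```

```text
t 14.63 theta 15.95 xb -54.9 yb 0.1 zb 0.8 yawerr -0.09 roll 0.01 F [ 4.2 -0.4 -3. ] gap 0.0116
(12, -55.3, 0.8) [ 0.59   -0.0138  0.0219] (array([0.0146, 0.0673, 0.0017]), array([-0.0002,  0.    , -0.0039]))
(8, -55.2, 0.6) [ 0.59   -0.0138  0.0177] (array([0.0293, 0.1355, 0.0017]), array([-0.0001,  0.    , -0.008 ]))
(4, -55.1, 0.4) [ 0.5898 -0.0137  0.0136] (array([0.044 , 0.2038, 0.0016]), array([-0.0004,  0.0001, -0.0122]))
(0, -55, 0.2) [ 0.5893 -0.0136  0.0095] (array([0.0587, 0.272 , 0.0016]), array([-0.0009,  0.0002, -0.0163]))
(0, -55, -0.3) [ 0.5893 -0.0136  0.009 ] (array([0.0587, 0.272 , 0.0016]), array([-0.0009,  0.0002, -0.0168]))
```

View pics/w14.png

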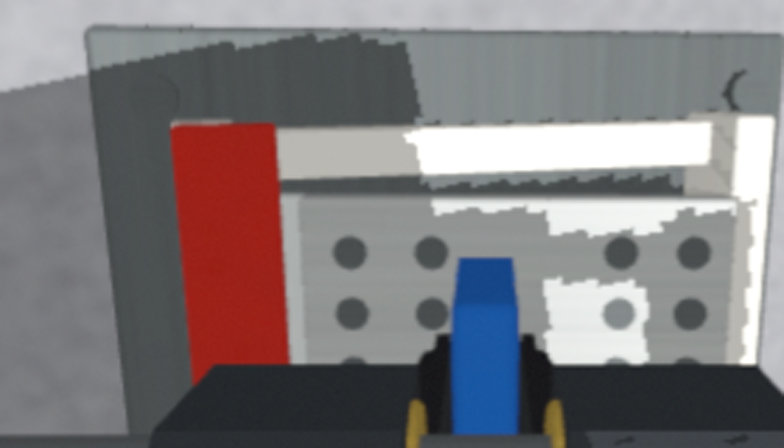

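The thin edge is now under the lip: only a strip about 4 mm wide shows at (292,300), and light contact of 4 N tells me it touches. Lowering the far edge.

>>> step_arm --series '[[[0.007,0.033,0.001,0.0004,0,-0.002,0],[0.0146,0.0673,0.0017,0.0004,0,-0.0039,0],[0.022,0.101,0.0017,0.0004,0,-0.006,0],[0.0293,0.1355,0.0017,0.0003,0,-0.008,0],[0.0366,0.17,0.0017,0.0002,0,-0.0101,0],[0.044,0.2038,0.0017,0,0,-0.0122,0],[0.044,0.2038,0.0017,0,0,-0.0122,0],[0.044,0.2038,0.0017,0,0,-0.0122,0]]]'

```text
time_s: 15.35
eef_pos: [0.5894, -0.0137, 0.0131]
tool_rot: [1.388, 1.045, -1.314]
ft_force: [0.6, 0.1, -2.0]
finger_gap: 0.0118
```

```bash
python3 - <<'E'
from h import *
where()
c=get('wrist');f=c['pixels'][:,:,::-1];cv2.imwrite('pics/w15.png',cv2.resize(f[100:260,150:430],None,fx=2.8,fy=2.8,interpolation=2))
for a in [(0,-55,.2),(0,-55,-.3)]:
    T,q=plate_target(*a);print(a,q.round(4),delta(T,q))
E
```

```text
t 15.35 theta 3.94 xb -55.5 yb -0.1 zb -0.0 yawerr -0.00 roll 0.01 F [ 0.6  0.1 -2. ] gap 0.0118
(0, -55, 0.2) [ 0.5893 -0.0136  0.0095] (array([ 0.0146,  0.0671, -0.0001]), array([ 0.0002,  0.    , -0.0036]))
(0, -55, -0.3) [ 0.5893 -0.0136  0.009 ] (array([ 0.0146,  0.0671, -0.0001]), array([ 0.0002,  0.    , -0.0041]))
```

View pics/w15.png

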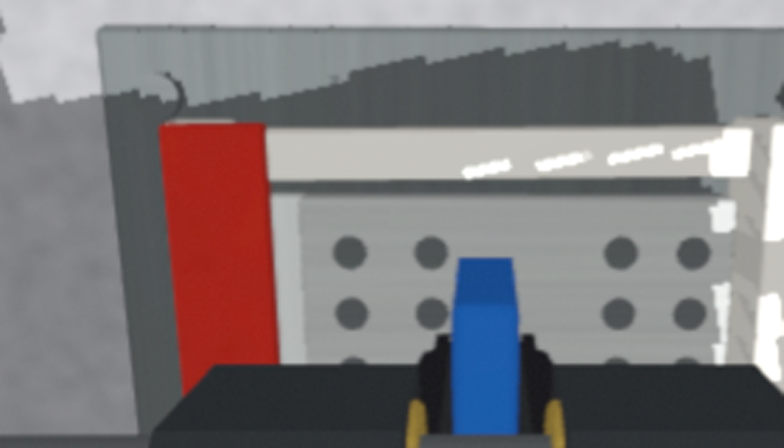

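>>> step_arm --series '[[[0.005,0.022,0,0,0,-0.0012,0],[0.01,0.045,0,0,0,-0.0025,0],[0.0146,0.0671,0,0,0,-0.0038,0],[0.0146,0.0671,0,0,0,-0.0042,0],[0.0146,0.0671,0,0,0,-0.0042,0],[0.0146,0.0671,0,0,0,-0.0042,0]]]'

```text
time_s: 15.9
eef_pos: [0.5888, -0.0135, 0.0093]
tool_rot: [1.363, 1.102, -1.363]
ft_force: [-2.8, 0.2, 3.3]
finger_gap: 0.012
```

```bash
python3 - <<'E'
from h import *
where();print(arm.observe()['moment'].round(2))
c=get('wrist');f=c['pixels'][:,:,::-1];cv2.imwrite('pics/w16.png',cv2.resize(f[100:260,150:430],None,fx=2.8,fy=2.8,interpolation=2))
for uv in [(265,180),(300,195),(370,180),(390,205),(405,180)]:print(uv,pt(c,uv).round(4))
E
```

```text
t 15.9 theta -0.02 xb -55.5 yb -0.0 zb 0.0 yawerr 0.01 roll 0.00 F [-2.8  0.2  3.3] gap 0.012
[-0.04  0.34  0.03]
(265, 180) [[0.56   0.0258 0.0271]]
(300, 195) [[0.579  0.0122 0.0277]]
(370, 180) [[0.6232 0.0123 0.0272]]
(390, 205) [[ 0.6326 -0.0058  0.028 ]]
(405, 180) [[0.6445 0.0076 0.0261]]
```

View pics/w16.png

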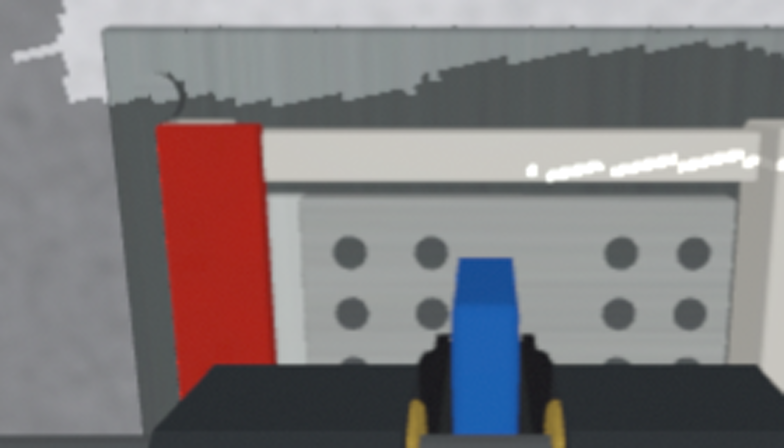

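The plate is flat in the pocket: its top surface reads 27-28 mm (28 expected) and it is bearing on the floor. I release it and rise straight up.

>>> step_arm --series '[[[0,0,0,0,0,0,40],[0,0,0,0,0,0,40],[0,0,0,0,0,0,40],[0,0,0,0,0,0,40],[0,0,0,0,0,0,40],[0,0,0,0,0,0.01,40],[0,0,0,0,0,0.04,40],[0,0,0,0,0,0.08,60],[0,0,0,0,0,0.12,100],[0,0,0,0,0,0.16,100],[0,0,0,0,0,0.19,100],[0,0,0,0,0,0.21,100],[0,0,0,0,0,0.21,100],[0,0,0,0,0,0.21,100]]]'

```text
time_s: 17.12
eef_pos: [0.5895, -0.0137, 0.2204]
tool_rot: [1.364, 1.1, -1.361]
ft_force: [-0.1, -0.3, 0.1]
finger_gap: 0.0793
```

```bash
python3 - <<'E'
from h import *
s=arm.observe();print(s['time_s'],s['eef_pos'],s['ft_force'],s['finger_gap'])
c=get('wrist');save(c,'w17.png')
for n in ('scene','top'):
    c=get(n);save(c,n+'17.png')
E
```

```text
17.1167 [ 0.58949035 -0.01367945  0.22041614] [-0.05186133 -0.2689129   0.1410181 ] 0.07928682809334799
```

View pics/w17.png

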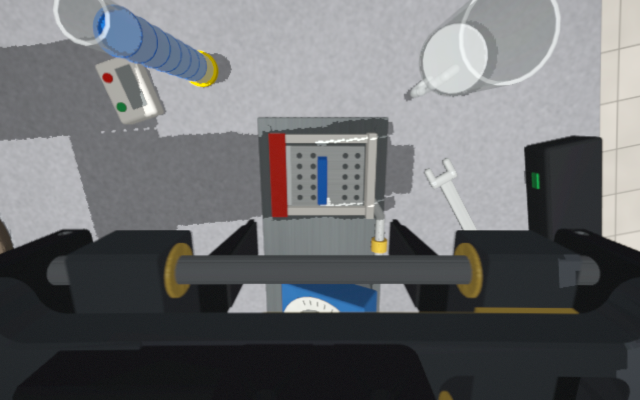

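View pics/scene17.png

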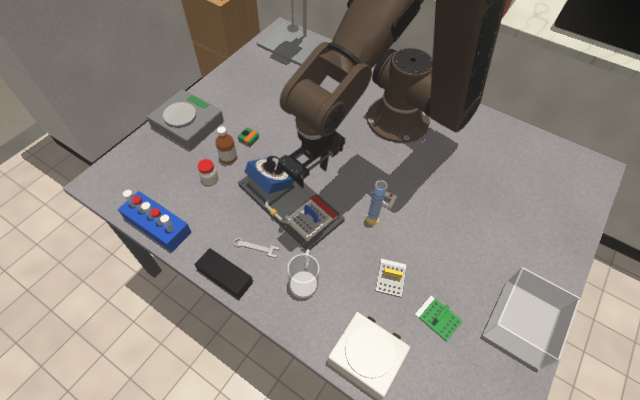

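The plate sits flat in the cell, wrist px (322,180), and everything else is unmoved. Next I measure the handwheel with the fixed cameras. The arm may hide it, so I also use the saved first images.

```bash
python3 - <<'E'
from h import *
c=get('top');s=get('scene')
c['pixels']=cv2.imread('pics/top0.png')[:,:,::-1].copy();s['pixels']=cv2.imread('pics/scene0.png')[:,:,::-1].copy()
def cen(c,lo,hi,box,n):
    hsv=cv2.cvtColor(c['pixels'],cv2.COLOR_RGB2HSV);m=cv2.inRange(hsv,np.array(lo),np.array(hi));u0,v0,u1,v1=box
    mm=np.zeros_like(m);mm[v0:v1,u0:u1]=m[v0:v1,u0:u1];p=np.argwhere(mm)[:,::-1];print(n,len(p),p.mean(0) if len(p) else '');return p.mean(0),p.astype(np.float32)
def tri(u1,u2):
    d1=(ray(c,u1)@c['A'].T)[0];d2=(ray(s,u2)@s['A'].T)[0]
    k=np.linalg.lstsq(np.c_[d1,-d2],s['o']-c['o'],rcond=None)[0]
    a=c['o']+k[0]*d1;b=s['o']+k[1]*d2;return (a+b)/2,np.linalg.norm(a-b)
bt=(355,188,408,240);bs=(240,150,300,195)
for n,lo,hi in [('red',(0,120,120),(6,255,255)),('yel',(22,120,120),(35,255,255)),('or',(7,120,120),(18,255,255)),('black',(0,0,0),(180,255,45))]:
    a,_=cen(c,lo,hi,bt,n);b,_=cen(s,lo,hi,bs,n);P=tri(a,b);print(n,P[0].round(4),P[1].round(4),'cell',((P[0]-seat)@np.c_[ex,ey,ez]*1e3).round(1))
a,_=cen(c,(5,60,40),(25,255,255),(430,205,460,230),'amber');print(onplane(c,a,.075))
im=c['pixels'][185:245,350:412,::-1];im2=s['pixels'][148:200,238:300,::-1]
cv2.imwrite('pics/c17.png',np.hstack([cv2.resize(im,(400,400),interpolation=2),cv2.resize(im2,(400,400),interpolation=2)]))
E
```

```text
red 0 
red 0 
 ** On entry to DLASCL parameter number  4 had an illegal value
 ** On entry to DLASCL parameter number  4 had an illegal value
 ** On entry to DLASCL parameter number  4 had an illegal value
 ** On entry to DLASCL parameter number  4 had an illegal value
 ** On entry to DLASCL parameter number  5 had an illegal value
 ** On entry to DLASCL parameter number  4 had an illegal value<stdin>:6: RuntimeWarning: Mean of empty slice.
  ret = um.true_divide(
Traceback (most recent call last):
numpy.linalg.LinAlgError: SVD did not converge in Linear Least Squares
```

```bash
python3 - <<'E'
from h import *
c=get('top');s=get('scene')
c['pixels']=cv2.imread('pics/top0.png')[:,:,::-1].copy();s['pixels']=cv2.imread('pics/scene0.png')[:,:,::-1].copy()
def cen(c,box,n):
    u0,v0,u1,v1=box;m=np.zeros((400,640),np.uint8);m[v0:v1,u0:u1]=(c['pixels'][v0:v1,u0:u1].max(2)<60)
    k,l,st,ce=cv2.connectedComponentsWithStats(m);i=1+np.argmax(st[1:,4]);print(n,st[i],ce[i]);return ce[i]
def tri(u1,u2):
    d1=(ray(c,u1)@c['A'].T)[0];d2=(ray(s,u2)@s['A'].T)[0]
    k=np.linalg.lstsq(np.c_[d1,-d2],s['o']-c['o'],rcond=None)[0]
    a=c['o']+k[0]*d1;b=s['o']+k[1]*d2;return (a+b)/2,np.linalg.norm(a-b)
P=tri(cen(c,(362,195,402,236),'t'),cen(s,(255,150,292,185),'s'));print(P,((P[0]-seat)@np.c_[ex,ey,ez]*1e3).round(1))
print(onplane(c,(447,219),.1))
im=c['pixels'][185:245,350:412,::-1];im2=s['pixels'][148:200,238:300,::-1]
cv2.imwrite('pics/c17.png',np.hstack([cv2.resize(im,(400,400),interpolation=2),cv2.resize(im2,(400,400),interpolation=2)]))
E
```

```text
t [369 206  21  21 246] [379.60569106 215.45934959]
s [263 156  20  18 201] [272.91542289 165.75621891]
(array([ 0.54115806, -0.20180169,  0.1123024 ]), np.float64(0.00020206644786922672)) [  -7.1 -193.7   92.3]
[[ 0.53489157 -0.42459508  0.1       ]]
```

View pics/c17.png

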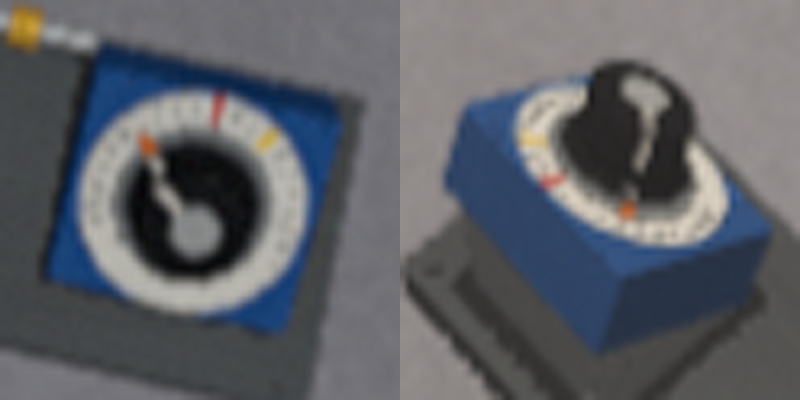

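```bash
cat >> h.py <<'E'
aN=-.5*ex+np.cos(np.pi/6)*ez; dX=np.cos(np.pi/6)*ex+.5*ez
def dphi(f): return np.cos(f)*dX-np.sin(f)*ey
def wheel_target(G,phi,back=0,up=0):
    T=tool(-aN,dphi(phi)); return T, G+aN*(up+back-.050)
def wphi():
    s=arm.observe();T=R.from_rotvec(s['tool_rot']).as_matrix();y=T[:,1]
    print('t',round(s['time_s'],2),'phi %.3f'%np.arctan2(-y@ey,y@dX),'axis err deg %.2f'%np.degrees(np.arccos(min(1,-T[:,0]@aN))),'eef',s['eef_pos'].round(4),'F',s['ft_force'].round(1),'M',s['moment'].round(2),'gap',round(s['finger_gap'],4),'q',s['joint_pos'].round(2))
E
python3 - <<'E'
from h import *
wphi()
T,q=wheel_target(np.array([.541,-.202,.118]),-1.7,.139);r,t=delta(T,q);print(r,t,q,np.linalg.norm(r))
n=18
for k in range(1,n+1): print((r*k/n).round(3).tolist(),(t*k/n).round(4).tolist())
E
```

```text
t 17.47 phi -0.000 axis err deg 30.11 eef [ 0.5891 -0.0137  0.2181] F [-0.2 -0.1  0.4] M [-0.07  0.08  0.  ] gap 0.0949 q [-0.14  0.41  1.6   0.    1.13  0.08]
[-0.5145 -0.2901  1.6574] [-0.0917 -0.179  -0.0231] [ 0.49748865 -0.19267197  0.19507626] 1.7595007871552657
[-0.029, -0.016, 0.092] [-0.0051, -0.0099, -0.0013]
[-0.057, -0.032, 0.184] [-0.0102, -0.0199, -0.0026]
[-0.086, -0.048, 0.276] [-0.0153, -0.0298, -0.0038]
[-0.114, -0.064, 0.368] [-0.0204, -0.0398, -0.0051]
[-0.143, -0.081, 0.46] [-0.0255, -0.0497, -0.0064]
[-0.172, -0.097, 0.552] [-0.0306, -0.0597, -0.0077]
[-0.2, -0.113, 0.645] [-0.0357, -0.0696, -0.009]
[-0.229, -0.129, 0.737] [-0.0408, -0.0796, -0.0103]
[-0.257, -0.145, 0.829] [-0.0458, -0.0895, -0.0116]
[-0.286, -0.161, 0.921] [-0.0509, -0.0994, -0.0128]
[-0.314, -0.177, 1.013] [-0.056, -0.1094, -0.0141]
[-0.343, -0.193, 1.105] [-0.0611, -0.1193, -0.0154]
[-0.372, -0.21, 1.197] [-0.0662, -0.1293, -0.0167]
[-0.4, -0.226, 1.289] [-0.0713, -0.1392, -0.018]
[-0.429, -0.242, 1.381] [-0.0764, -0.1492, -0.0192]
[-0.457, -0.258, 1.473] [-0.0815, -0.1591, -0.0205]
[-0.486, -0.274, 1.565] [-0.0866, -0.1691, -0.0218]
[-0.514, -0.29, 1.657] [-0.0917, -0.179, -0.0231]
```

>>> step_arm --series '[[[-0.057,-0.032,0.184,-0.01,-0.02,-0.002,100],[-0.086,-0.048,0.276,-0.015,-0.03,-0.004,100],[-0.114,-0.064,0.368,-0.02,-0.04,-0.005,100],[-0.143,-0.081,0.46,-0.025,-0.05,-0.006,100],[-0.172,-0.097,0.552,-0.031,-0.06,-0.008,100],[-0.2,-0.113,0.645,-0.036,-0.07,-0.009,100],[-0.229,-0.129,0.737,-0.041,-0.08,-0.01,100],[-0.257,-0.145,0.829,-0.046,-0.09,-0.012,100],[-0.286,-0.161,0.921,-0.051,-0.1,-0.013,100],[-0.314,-0.177,1.013,-0.056,-0.11,-0.014,100],[-0.343,-0.193,1.105,-0.061,-0.12,-0.015,100],[-0.372,-0.21,1.197,-0.066,-0.13,-0.017,100],[-0.4,-0.226,1.289,-0.071,-0.14,-0.018,100],[-0.429,-0.242,1.381,-0.076,-0.15,-0.019,100],[-0.457,-0.258,1.473,-0.082,-0.16,-0.02,100],[-0.486,-0.274,1.565,-0.087,-0.17,-0.022,100],[-0.514,-0.29,1.657,-0.0917,-0.179,-0.0231,100],[-0.514,-0.29,1.657,-0.0917,-0.179,-0.0231,100],[-0.514,-0.29,1.657,-0.0917,-0.179,-0.0231,100],[-0.514,-0.29,1.657,-0.0917,-0.179,-0.0231,100]]]'

```text
time_s: 19.13
eef_pos: [0.497, -0.1934, 0.1954]
tool_rot: [-0.006, 1.054, -0.122]
ft_force: [0.2, 0.1, -0.3]
finger_gap: 0.0952
```

```bash
python3 - <<'E'
from h import *
wphi()
c=get('wrist');save(c,'w18.png')
c=get('scene');f=c['pixels'][:,:,::-1];cv2.imwrite('pics/s18.png',cv2.resize(f[100:260,200:400],None,fx=3.5,fy=3.5,interpolation=2))
E
```

```text
t 19.13 phi -1.701 axis err deg 0.11 eef [ 0.497  -0.1934  0.1954] F [ 0.2  0.1 -0.3] M [0.07 0.27 0.04] gap 0.0952 q [-0.61  0.19  2.14  0.56  0.37 -2.58]
```

View pics/w18.png

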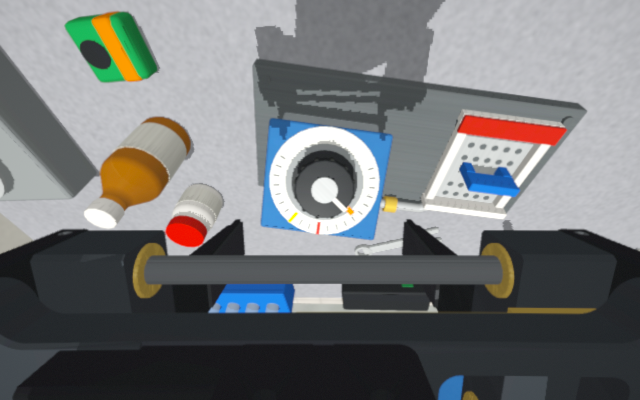

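View pics/s18.png

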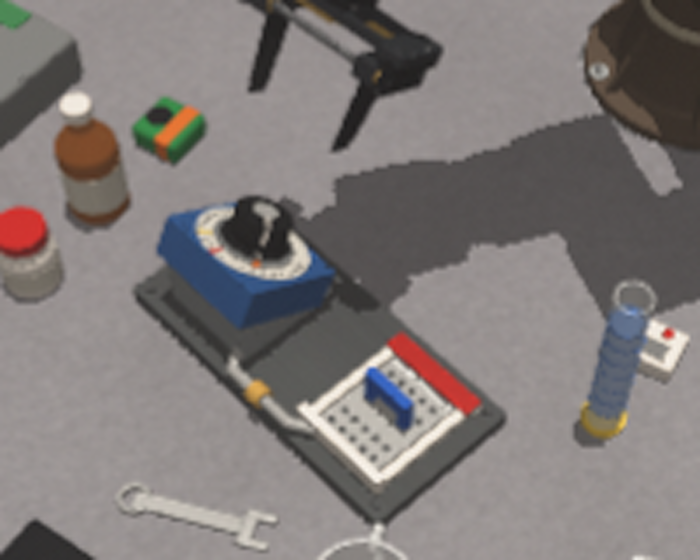

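The dial is in clear view: hub at (325,188), line end with orange pointer at (350,211), red mark at (318,227), yellow mark at (293,216). The plate is seated at (490,178). Measuring the wheel axis from the ring.

```bash
python3 - <<'E'
from h import *
c=get('wrist');f=c['pixels'][:,:,::-1];cv2.imwrite('pics/w19.png',cv2.resize(f[115:245,255:400],None,fx=5.3,fy=4.6,interpolation=2))
w=np.zeros((400,640),np.uint8);b=(c['pixels'].min(2)>170);w[120:240,262:390]=b[120:240,262:390]
k,l,st,ce=cv2.connectedComponentsWithStats(w);i=1+np.argmax(st[1:,4]);print(st[i],ce[i])
m=(l==i);cn,_=cv2.findContours(m.astype(np.uint8),cv2.RETR_EXTERNAL,cv2.CHAIN_APPROX_NONE)
k=max(cn,key=cv2.contourArea)[:,0]
# depth plane of ring
vu=np.argwhere(cv2.erode(m.astype(np.uint8),np.ones((3,3))))[:,::-1];P=pt(c,vu);ok=c['z_map'][vu[:,1],vu[:,0]]>0;P=P[ok]
Q=(P-seat);h=Q@aN;print('height along nominal axis med',np.median(h)*1e3,np.percentile(h,[10,90])*1e3)
A=np.c_[Q@ex,Q@ey,np.ones(len(Q))];co=np.linalg.lstsq(A,Q[:,2],rcond=None)[0];
for _ in range(3):
    r=A@co-Q[:,2];g=np.abs(r)<.003;co=np.linalg.lstsq(A[g],Q[g,2],rcond=None)[0]
n=-co[0]*ex-co[1]*ey+ez;n/=np.linalg.norm(n);print('normal in cell axes',n@ex,n@ey,n@ez,'lean',np.degrees(np.arccos(n[2])))
h0=np.median(h)
# cast contour onto plane
d=ray(c,k)@c['A'].T;o=seat+aN*h0;t=((o-c['o'])@aN)/(d@aN);X=c['o']+d*t[:,None]
X2=np.c_[(X-seat)@dX,(X-seat)@ey]
for _ in range(4):
    S=np.c_[2*X2,np.ones(len(X2))];s=np.linalg.lstsq(S,(X2**2).sum(1),rcond=None)[0];rr=np.sqrt(s[2]+s[0]**2+s[1]**2)
    e=np.hypot(*(X2-s[:2]).T)-rr;X2=X2[np.abs(e)<max(.0015,1.5*e.std())]
print('centre dX,ey',s[:2]*1e3,'r',rr*1e3,e.std()*1e3)
D=seat+dX*s[0]+ey*s[1]+aN*h0;D=seat+dX*s[0]+ey*s[1]+aN*h0
print('dial centre',D,'cell',((D-seat)@np.c_[ex,ey,ez]*1e3).round(1),'grip',D+aN*.0255,'top z',(D+aN*.0365)[2])
np.save('D.npy',D)
def ang(uv,hh):
    d=ray(c,uv)@c['A'].T;o=D+aN*hh;t=((o-c['o'])@aN)/(d@aN);X=c['o']+d*t[:,None]-o
    return [(round(float(np.hypot(x@dX,x@ey))*1e3,1),round(float(np.arctan2(-x@ey,x@dX)),3)) for x in X]
hsv=cv2.cvtColor(c['pixels'],cv2.COLOR_RGB2HSV)
for n,lo,hi in [('red',(0,100,90),(6,255,255)),('yel',(22,110,120),(35,255,255)),('or',(8,110,120),(20,255,255))]:
    mm=cv2.inRange(hsv,np.array(lo),np.array(hi));z=np.zeros_like(mm);z[150:240,272:378]=mm[150:240,272:378];p=np.argwhere(z)[:,::-1]
    print(n,len(p),p.mean(0),ang(p.mean(0),0))
z=np.zeros((400,640),bool);z[175:222,322:360]=True
g=hsv[...,2]>120;g&=hsv[...,1]<60;kk=z&g;print('white in wheel',[ (u,v) for v,u in np.argwhere(kk)][::6])
E
```

```text
[ 262  126  117  114 6688] [320.59315191 185.7854366 ]
height along nominal axis med 70.67622569812298 [69.00007465 72.77707727]
normal in cell axes -0.4967011543451566 -0.0007188633583384466 0.8679213365897057 lean 29.782023408334734
centre dX,ey [  37.87995137 -194.29496371] r 58.65285322345852 2.3111070011159005
dial centre [ 0.54549533 -0.20334737  0.10014738] cell [  -2.5 -194.3   80.1] grip [ 0.5330286  -0.20067473  0.12223103] top z 0.13175730982330153
red 29 [317.55172414 227.4137931 ] [(47.0, 0.003)]
yel 33 [301.03030303 215.3030303 ] [(40.6, 0.497)]
or 21 [349.         209.52380952] [(38.2, -0.929)]
white in wheel [(np.int64(356), np.int64(175)), (np.int64(324), np.int64(176)), (np.int64(322), np.int64(177)), (np.int64(328), np.int64(177)), (np.int64(322), np.int64(178)), (np.int64(328), np.int64(178)), (np.int64(359), np.int64(178)), (np.int64(327), np.int64(179)), (np.int64(356), np.int64(179)), (np.int64(324), np.int64(180)), (np.int64(330), np.int64(180)), (np.int64(358), np.int64(180)), (np.int64(326), np.int64(181)), (np.int64(332), np.int64(181)), (np.int64(322), np.
[... 4112 characters left out ...]
.int64(342), np.int64(218)), (np.int64(348), np.int64(218)), (np.int64(354), np.int64(218)), (np.int64(322), np.int64(219)), (np.int64(328), np.int64(219)), (np.int64(334), np.int64(219)), (np.int64(340), np.int64(219)), (np.int64(346), np.int64(219)), (np.int64(352), np.int64(219)), (np.int64(358), np.int64(219)), (np.int64(326), np.int64(220)), (np.int64(332), np.int64(220)), (np.int64(338), np.int64(220)), (np.int64(344), np.int64(220)), (np.int64(350), np.int64(220)), (np.int64(356), np.int64(220)), (np.int64(324), np.int64(221)), (np.int64(330), np.int64(221)), (np.int64(336), np.int64(221)), (np.int64(342), np.int64(221)), (np.int64(348), np.int64(221)), (np.int64(354), np.int64(221))]
```

View pics/w19.png

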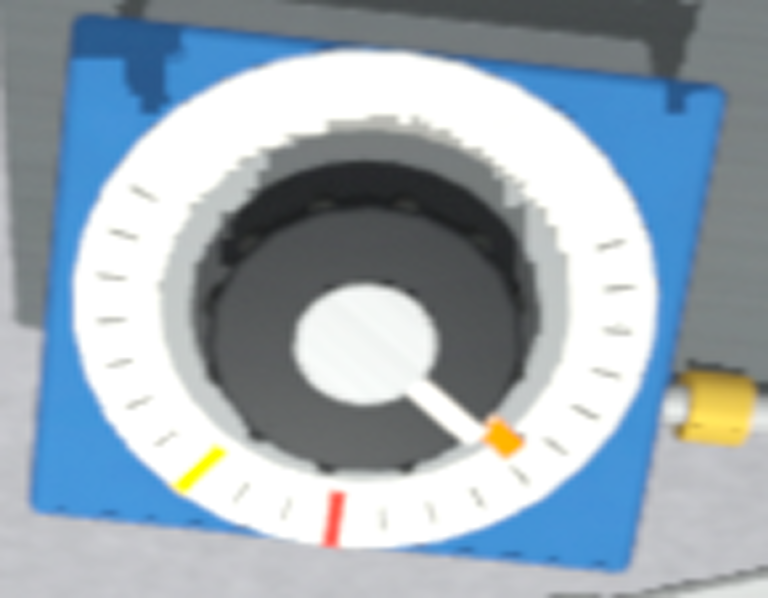

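```bash
python3 - <<'E'
from h import *
c=get('wrist');hsv=cv2.cvtColor(c['pixels'],cv2.COLOR_RGB2HSV)
def cast(uv,hh,O):
    d=ray(c,uv)@c['A'].T;o=O+aN*hh;t=((o-c['o'])@aN)/(d@aN);X=c['o']+d*t[:,None]-o;return np.c_[X@dX,-X@ey]*1e3  # up, right(cw)
def ransac(X):
    rng=np.random.default_rng(0);best=None
    for _ in range(3000):
        a=X[rng.choice(len(X),3,False)];S=np.c_[2*a,np.ones(3)]
        try:s=np.linalg.solve(S,(a**2).sum(1))
        except Exception:continue
        r=np.sqrt(max(0,s[2]+s[0]**2+s[1]**2));
        if not 20<r<65: continue
        i=np.abs(np.hypot(*(X-s[:2]).T)-r)<.6
        if best is None or i.sum()>best.sum():best=i
    a=X[best];S=np.c_[2*a,np.ones(len(a))];s=np.linalg.lstsq(S,(a**2).sum(1),rcond=None)[0];return s[:2],np.sqrt(s[2]+s[0]**2+s[1]**2),best.sum(),len(X)
O=seat+aN*.0707
blue=cv2.inRange(hsv,np.array((95,120,60)),np.array((125,255,255)))
pts=[]
for a in np.arange(0,2*np.pi,.03):
    for r in np.arange(20,75,.5):
        u,v=321+r*np.cos(a),180+r*np.sin(a)
        if blue[int(round(v)),int(round(u))]: pts.append((u,v));break
X=cast(pts,0,O);ctr,r,n,N=ransac(X);print('ring',ctr,r,n,N)
# depth on ring vs +/- : height
D=O+dX*ctr[0]/1e3-ey*ctr[1]/1e3
# wheel top edge at 36.5
dark=(hsv[...,2]<115).astype(np.uint8)
g=cv2.cvtColor(c['pixels'],cv2.COLOR_RGB2GRAY);print([int(x) for x in g[205,285:365:2]],[int(x) for x in g[150:225:2,325]])
print('hub',cast([(323.9,189.6)],.0365,D),'depth hub',((pt(c,(324,190))-D)@aN*1e3))
for n,p,h in [('red',(318,227.6),0),('yel',(292.7,217.2),0),('orange',(349.9,210.2),.003),('line in',(333.3,199.8),.0365),('line out',(345.2,210.7),.006)]:
    x=cast([p],h,D)[0];print(n,np.hypot(*x).round(1),np.arctan2(x[1],x[0]).round(3))
for uv in [(318,227),(285,180),(370,185),(300,160),(340,205),(344,209),(335,201),(349,210),(305,195)]:
    X=pt(c,uv)[0]-D;print(uv,'h %.1f r %.1f phi %.3f'%(X@aN*1e3,np.hypot(X@dX,X@ey)*1e3,np.arctan2(-X@ey,X@dX)))
np.save('D.npy',D);print(D)
E
```

```text
ring [ 34.65233554 194.55643265] 58.157821446211685 165 175
[255, 255, 255, 255, 247, 205, 204, 178, 100, 102, 102, 101, 102, 103, 102, 102, 102, 102, 101, 100, 100, 99, 99, 97, 97, 125, 250, 255, 255, 203, 85, 217, 200, 201, 233, 255, 255, 255, 255, 255] [52, 41, 40, 35, 32, 66, 78, 80, 81, 81, 82, 84, 84, 149, 243, 247, 246, 248, 247, 244, 244, 247, 247, 248, 251, 249, 177, 100, 101, 102, 103, 103, 105, 120, 214, 255, 255, 255]
hub [[ 0.34735507 -0.72695649]] depth hub [37.59445489]
red 50.6 -0.019
yel 50.4 0.573
orange 41.2 -0.885
line in 13.9 -0.876
line out 37.6 -0.79
(318, 227) h -0.3 r 50.1 phi -0.018
(285, 180) h 0.9 r 39.5 phi 1.495
(370, 185) h 1.8 r 48.8 phi -1.634
(300, 160) h 4.0 r 32.8 phi 2.225
(340, 205) h 308.4 r 58.6 phi 3.000
(344, 209) h 36.3 r 27.4 phi -0.924
(335, 201) h 36.3 r 15.8 phi -0.899
(349, 210) h 3.0 r 40.4 phi -0.871
(305, 195) h 35.5 r 17.9 phi 1.114
[ 0.5426958  -0.20301461  0.09855416]
```

The geometry agrees: red mark at r=50.6 mm, yellow 0.59 rad further clockwise, hub at 37 mm above the face. The line is at about −0.87 rad and the orange pointer at about −0.85. I approach along the axis with the fingers about 0.7 rad from the line.

```bash
python3 - <<'E'
from h import *
D=np.load('D.npy');G=D+aN*.0275
for b in (.06,0):
    T,q=wheel_target(G,-1.6,b);print(delta(T,q),q)
E
```

```text
(array([ 0.0462, -0.0111, -0.0857]), array([ 0.0265, -0.0066, -0.0649])) [ 0.52436237 -0.19908427  0.13103012]
(array([ 0.0462, -0.0111, -0.0857]), array([ 0.0558, -0.0129, -0.1169])) [ 0.55369587 -0.20537282  0.07906859]
```

>>> step_arm --series '[[[0.015,-0.004,-0.028,0.009,-0.0022,-0.022,100],[0.03,-0.007,-0.057,0.018,-0.0044,-0.043,100],[0.0462,-0.0111,-0.0857,0.0265,-0.0066,-0.0649,100],[0.0462,-0.0111,-0.0857,0.0265,-0.0066,-0.0649,100],[0.0462,-0.0111,-0.0857,0.0265,-0.0066,-0.0649,100]]]'

```text
time_s: 19.75
eef_pos: [0.527, -0.1971, 0.1355]
tool_rot: [0.082, 1.057, -0.178]
ft_force: [-0.3, -0.0, -0.2]
finger_gap: 0.0954
```

```bash
python3 - <<'E'
from h import *
wphi();D=np.load('D.npy');G=D+aN*.0275
T,q=wheel_target(G,-1.6,0);print(delta(T,q),q)
c=get('wrist');save(c,'w20.png')
s=arm.observe();Tt=R.from_rotvec(s['tool_rot']).as_matrix();p=s['eef_pos']
for uv in [(300,200),(310,160),(340,160),(325,180)]:
    X=pt(c,uv)[0];print(uv,'tool',(Tt.T@(X-p)*1e3).round(1),'h',((X-D)@aN*1e3).round(1))
E
```

```text
t 19.75 phi -1.601 axis err deg 0.64 eef [ 0.527  -0.1971  0.1355] F [-0.3 -0.  -0.2] M [0.05 0.31 0.  ] gap 0.0954 q [-0.57  0.34  2.15  0.78  0.24 -2.68]
(array([ 0.0013, -0.0111,  0.0004]), array([ 0.0267, -0.0083, -0.0565])) [ 0.55369587 -0.20537282  0.07906859]
(300, 200) tool [  5.3 -16.  -15.5] h 36.0
(310, 160) tool [ 40.2 -10.2 -39.6] h 1.3
(340, 160) tool [ 40.   13.8 -39.6] h 1.4
(325, 180) tool [  5.    1.5 -29.9] h 36.3
```

View pics/w20.png

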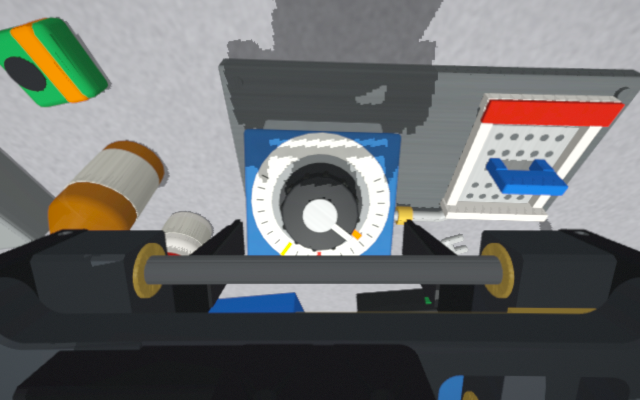

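Joint 6 ran against its range (−2.68) because the wrist is near its straight pose. I'll choose a different grip angle, φ ≈ +0.3, which is still well clear of the line, and rotate in place above the wheel.

```bash
python3 - <<'E'
from h import *
D=np.load('D.npy');G=D+aN*.0275
T,q=wheel_target(G,0.3,.06);r,t=delta(T,q);print(r,t,np.linalg.norm(r))
n=17
for k in range(1,n+1): print((r*k/n).round(3).tolist())
E
```

```text
[ 0.9224 -0.2079 -1.6501] [-0.0026 -0.0018 -0.0053] 1.901808134381594
[0.054, -0.012, -0.097]
[0.109, -0.024, -0.194]
[0.163, -0.037, -0.291]
[0.217, -0.049, -0.388]
[0.271, -0.061, -0.485]
[0.326, -0.073, -0.582]
[0.38, -0.086, -0.679]
[0.434, -0.098, -0.777]
[0.488, -0.11, -0.874]
[0.543, -0.122, -0.971]
[0.597, -0.135, -1.068]
[0.651, -0.147, -1.165]
[0.705, -0.159, -1.262]
[0.76, -0.171, -1.359]
[0.814, -0.183, -1.456]
[0.868, -0.196, -1.553]
[0.922, -0.208, -1.65]
```

>>> step_arm --series '[[[0.054,-0.012,-0.097,0,0,0,100],[0.109,-0.024,-0.194,0,0,0,100],[0.163,-0.037,-0.291,0,0,0,100],[0.217,-0.049,-0.388,0,0,0,100],[0.271,-0.061,-0.485,0,0,0,100],[0.326,-0.073,-0.582,0,0,0,100],[0.38,-0.086,-0.679,0,0,0,100],[0.434,-0.098,-0.777,0,0,0,100],[0.488,-0.11,-0.874,0,0,0,100],[0.543,-0.122,-0.971,0,0,0,100],[0.597,-0.135,-1.068,0,0,0,100],[0.651,-0.147,-1.165,0,0,0,100],[0.705,-0.159,-1.262,0,0,0,100],[0.76,-0.171,-1.359,0,0,0,100],[0.814,-0.183,-1.456,0,0,0,100],[0.868,-0.196,-1.553,0,0,0,100],[0.922,-0.208,-1.65,0,0,0,100],[0.922,-0.208,-1.65,0,0,0,100],[0.922,-0.208,-1.65,0,0,0,100]]]'

```text
time_s: 21.38
eef_pos: [0.5269, -0.1979, 0.1373]
tool_rot: [1.774, 0.544, -1.113]
ft_force: [0.8, -0.5, -0.5]
finger_gap: 0.095
```

```bash
python3 - <<'E'
from h import *
wphi();D=np.load('D.npy');G=D+aN*.0275
for b in (.06,.03,0):
    T,q=wheel_target(G,0.3,b);print(b,delta(T,q),q)
E
```

```text
t 21.38 phi 0.297 axis err deg 0.05 eef [ 0.5269 -0.1979  0.1373] F [ 0.8 -0.5 -0.5] M [0.   0.4  0.03] gap 0.095 q [-0.57  0.33  2.15  0.84  0.24 -0.85]
0.06 (array([ 0.002 ,  0.0002, -0.0022]), array([-0.0025, -0.0012, -0.0063])) [ 0.52436237 -0.19908427  0.13103012]
0.03 (array([ 0.002 ,  0.0002, -0.0022]), array([ 0.0121, -0.0043, -0.0323])) [ 0.53902912 -0.20222854  0.10504935]
0 (array([ 0.002 ,  0.0002, -0.0022]), array([ 0.0268, -0.0074, -0.0582])) [ 0.55369587 -0.20537282  0.07906859]
```

>>> step_arm --series '[[[0,0,0,0.003,-0.001,-0.01,100],[0,0,0,0.008,-0.003,-0.022,100],[0,0,0,0.0121,-0.0043,-0.0323,100],[0,0,0,0.0121,-0.0043,-0.0323,100],[0,0,0,0.0121,-0.0043,-0.0323,100]]]'

```text
time_s: 21.8
eef_pos: [0.5389, -0.202, 0.1039]
tool_rot: [1.775, 0.545, -1.115]
ft_force: [-0.3, -0.2, 0.5]
finger_gap: 0.0951
```

```bash
python3 - <<'E'
from h import *
wphi();D=np.load('D.npy');G=D+aN*.0275
for b in (0,):
    T,q=wheel_target(G,0.3,b);print(b,delta(T,q),q)
c=get('wrist');f=c['pixels'][:,:,::-1];cv2.imwrite('pics/w21.png',cv2.resize(f[100:270,200:450],None,fx=3.1,fy=3.1,interpolation=2))
s=arm.observe();Tt=R.from_rotvec(s['tool_rot']).as_matrix();p=s['eef_pos']
# tops: depth points with h in 33..40 
vv,uu=np.mgrid[120:250,230:420];uv=np.c_[uu.ravel(),vv.ravel()];X=pt(c,uv);h=(X-D)@aN*1e3
k=(h>34)&(h<39);Y=(X[k]-p)@Tt*1e3;r=np.hypot(Y[:,1],Y[:,2]);Y=Y[r<45]
print(len(Y),'y range',np.percentile(Y[:,1],[0.5,99.5]),'z min',np.percentile(Y[:,2],[.5,50]),'h',np.median(h[k]))
E
```

```text
t 21.8 phi 0.299 axis err deg 0.08 eef [ 0.5389 -0.202   0.1039] F [-0.3 -0.2  0.5] M [-0.03  0.39  0.01] gap 0.0951 q [-0.57  0.41  2.16  1.14  0.19 -1.15]
0 (array([ 0.    , -0.0014, -0.001 ]), array([ 0.0148, -0.0033, -0.0249])) [ 0.55369587 -0.20537282  0.07906859]
4328 y range [-26.24407694  26.56777273] z min [-26.8802885   -7.22535528] h 35.57394625028524
```

View pics/w21.png

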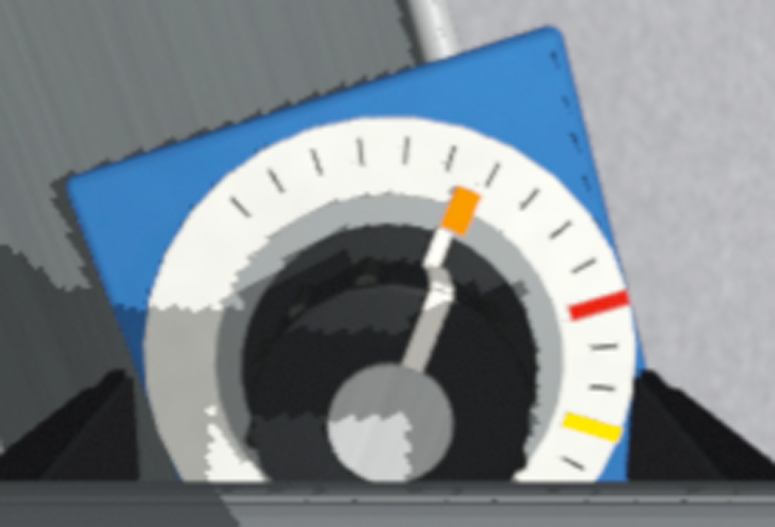

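The wheel is centred between the fingers (±26.4 mm) and the line is well away from both pads. I descend and grip.

>>> step_arm --series '[[[0,0,0,0.005,-0.0011,-0.0083,100],[0,0,0,0.01,-0.0022,-0.0166,100],[0,-0.0014,-0.001,0.0148,-0.0033,-0.0249,100],[0,-0.0014,-0.001,0.0148,-0.0033,-0.0249,100],[0,-0.0014,-0.001,0.0148,-0.0033,-0.0249,80],[0,-0.0014,-0.001,0.0148,-0.0033,-0.0249,60],[0,-0.0014,-0.001,0.0148,-0.0033,-0.0249,50],[0,-0.0014,-0.001,0.0148,-0.0033,-0.0249,40],[0,-0.0014,-0.001,0.0148,-0.0033,-0.0249,40],[0,-0.0014,-0.001,0.0148,-0.0033,-0.0249,40],[0,-0.0014,-0.001,0.0148,-0.0033,-0.0249,40],[0,-0.0014,-0.001,0.0148,-0.0033,-0.0249,40],[0,-0.0014,-0.001,0.0148,-0.0033,-0.0249,40],[0,-0.0014,-0.001,0.0148,-0.0033,-0.0249,40]]]' --squeeze 35

```text
time_s: 23.02
eef_pos: [0.5542, -0.2058, 0.0795]
tool_rot: [1.778, 0.54, -1.114]
ft_force: [0.1, -0.5, 5.5]
finger_gap: 0.0554
```

```bash
python3 - <<'E'
from h import *
wphi();D=np.load('D.npy');G=D+aN*.0275;s=arm.observe();print((s['eef_pos']+.05*aN-G)*1e3)
c=get('wrist');f=c['pixels'][:,:,::-1];cv2.imwrite('pics/w22.png',cv2.resize(f[100:270,200:450],None,fx=3.1,fy=3.1,interpolation=2))
c=get('scene');f=c['pixels'][:,:,::-1];cv2.imwrite('pics/s22.png',cv2.resize(f[130:240,210:350],None,fx=5,fy=5,interpolation=2))
# rotation by dphi about aN through eef: rotvec = -aN*dphi
print('cw unit rotvec',(-aN).round(4))
for k in range(1,20): print((-aN*.1*k).round(3).tolist())
E
```

```text
t 23.02 phi 0.303 axis err deg 0.10 eef [ 0.5542 -0.2058  0.0795] F [ 0.1 -0.5  5.5] M [-0.28 -0.07  0.01] gap 0.0554 q [-0.55  0.47  2.14  1.42  0.17 -1.42]
[ 0.47846265 -0.42492146  0.382684  ]
cw unit rotvec [ 0.4889 -0.1048 -0.866 ]
[0.049, -0.01, -0.087]
[0.098, -0.021, -0.173]
[0.147, -0.031, -0.26]
[0.196, -0.042, -0.346]
[0.244, -0.052, -0.433]
[0.293, -0.063, -0.52]
[0.342, -0.073, -0.606]
[0.391, -0.084, -0.693]
[0.44, -0.094, -0.779]
[0.489, -0.105, -0.866]
[0.538, -0.115, -0.953]
[0.587, -0.126, -1.039]
[0.636, -0.136, -1.126]
[0.684, -0.147, -1.212]
[0.733, -0.157, -1.299]
[0.782, -0.168, -1.386]
[0.831, -0.178, -1.472]
[0.88, -0.189, -1.559]
[0.929, -0.199, -1.645]
```

View pics/w22.png

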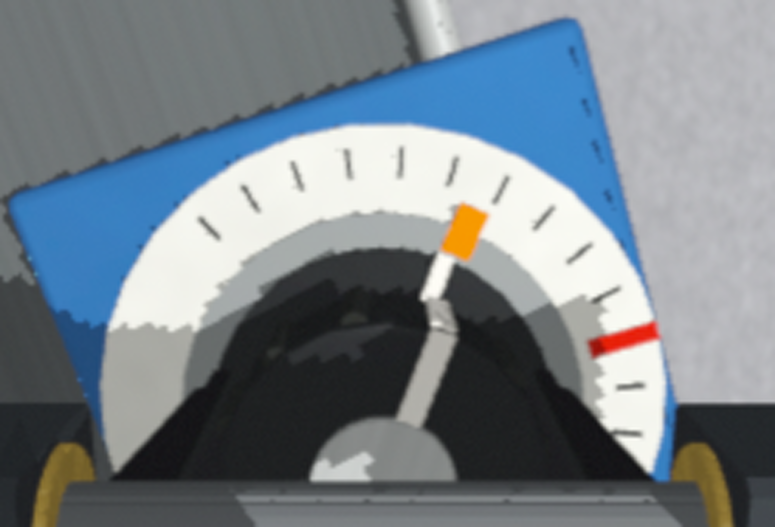

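View pics/s22.png

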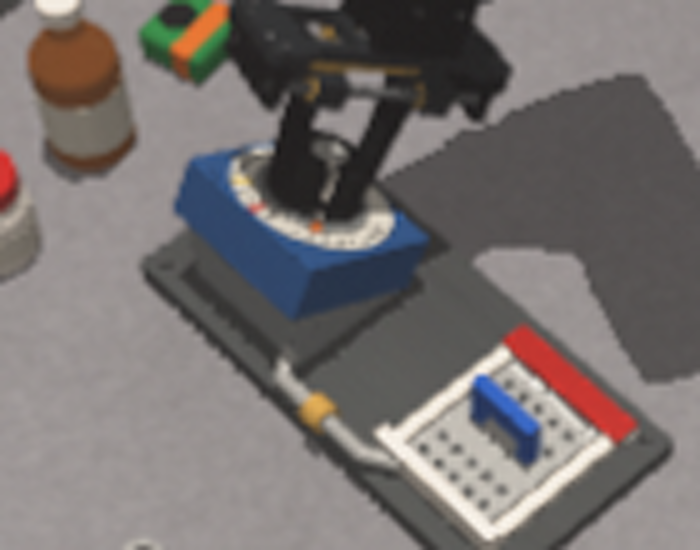

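Gripped at 55.4 mm, with the line at crop (430,370) in clear view. I turn 1.8 rad clockwise in 0.1 rad steps.

>>> step_arm --series '[[[0.049,-0.01,-0.087,0,0,0,40],[0.098,-0.021,-0.173,0,0,0,40],[0.147,-0.031,-0.26,0,0,0,40],[0.196,-0.042,-0.346,0,0,0,40],[0.244,-0.052,-0.433,0,0,0,40],[0.293,-0.063,-0.52,0,0,0,40],[0.342,-0.073,-0.606,0,0,0,40],[0.391,-0.084,-0.693,0,0,0,40],[0.44,-0.094,-0.779,0,0,0,40],[0.489,-0.105,-0.866,0,0,0,40],[0.489,-0.105,-0.866,0,0,0,40]]]'

```text
time_s: 24.03
eef_pos: [0.554, -0.2054, 0.0793]
tool_rot: [2.605, -0.078, -1.527]
ft_force: [-0.6, 1.3, 5.7]
finger_gap: 0.0552
```

```bash
python3 - <<'E'
from h import *
wphi()
c=get('wrist');f=c['pixels'][:,:,::-1];cv2.imwrite('pics/w23.png',cv2.resize(f[100:270,200:450],None,fx=3.1,fy=3.1,interpolation=2))
E
```

```text
t 24.03 phi 1.309 axis err deg 0.05 eef [ 0.554  -0.2054  0.0793] F [-0.6  1.3  5.7] M [0.09 0.05 0.04] gap 0.0552 q [-0.55  0.47  2.14  1.42  0.17 -0.41]
```

View pics/w23.png

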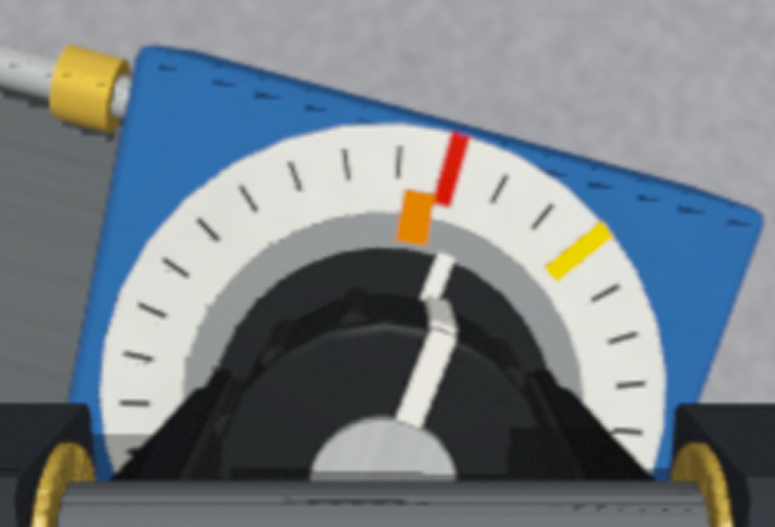

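No slip: the line holds its place relative to the camera and is now near red, with the orange pointer lagging by the play. I go 0.85 rad further.

>>> step_arm --series '[[[0.049,-0.01,-0.087,0,0,0,40],[0.098,-0.021,-0.173,0,0,0,40],[0.147,-0.031,-0.26,0,0,0,40],[0.196,-0.042,-0.346,0,0,0,40],[0.244,-0.052,-0.433,0,0,0,40],[0.293,-0.063,-0.52,0,0,0,40],[0.342,-0.073,-0.606,0,0,0,40],[0.391,-0.084,-0.693,0,0,0,40],[0.416,-0.089,-0.736,0,0,0,40],[0.416,-0.089,-0.736,0,0,0,40]]]'

```text
time_s: 24.92
eef_pos: [0.5542, -0.2051, 0.0794]
tool_rot: [-2.15, 0.611, 1.194]
ft_force: [0.1, 2.4, 6.3]
finger_gap: 0.0556
```

```bash
cat >> h.py <<'E'
def marks(c,show=True):
    D=np.load('D.npy');hsv=cv2.cvtColor(c['pixels'],cv2.COLOR_RGB2HSV);out={}
    def cast(uv,hh):
        d=ray(c,uv)@c['A'].T;o=D+aN*hh;t=((o-c['o'])@aN)/(d@aN);X=c['o']+d*t[:,None]-o;return np.hypot(X@dX,X@ey)*1e3,np.arctan2(-X@ey,X@dX)
    vv,uu=np.mgrid[100:258,200:450];uv=np.c_[uu.ravel(),vv.ravel()].astype(float);H=hsv[100:258,200:450].reshape(-1,3).astype(int)
    sets={'red':((H[:,0]<7)|(H[:,0]>174),0,(44,56)),'yellow':((H[:,0]>23)&(H[:,0]<35),0,(44,56)),'orange':((H[:,0]>8)&(H[:,0]<21),.003,(34,46))}
    for n,(k,h,(a,b)) in sets.items():
        r,f=cast(uv,h);k=k&(H[:,1]>130)&(H[:,2]>110)&(r>a)&(r<b)
        if k.sum()>8: 
            z=np.exp(1j*f[k]).mean();out[n]=np.angle(z);print(n,k.sum(),'r %.1f phi %.3f'%(r[k].mean(),np.angle(z)))
    return out
E
python3 - <<'E'
from h import *
wphi()
c=get('wrist');f=c['pixels'][:,:,::-1];cv2.imwrite('pics/w24.png',cv2.resize(f[100:270,200:450],None,fx=3.1,fy=3.1,interpolation=2));marks(c)
E
```

```text
t 24.92 phi 2.156 axis err deg 0.08 eef [ 0.5542 -0.2051  0.0794] F [0.1 2.4 6.3] M [ 0.4  -0.29  0.3 ] gap 0.0556 q [-0.55  0.47  2.14  1.42  0.17  0.44]
red 110 r 50.0 phi 0.001
yellow 114 r 50.3 phi 0.605
orange 157 r 40.2 phi 0.741
```

View pics/w24.png

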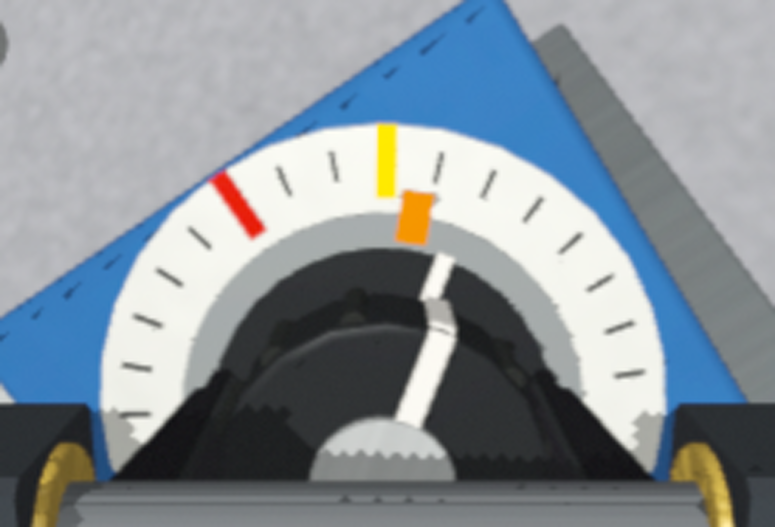

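The line and pointer are past yellow: stem at 0.741, yellow at 0.605, red at 0.001. Now I measure the line and come back.

```bash
cat >> h.py <<'E'
def line(c,hs=((.006,29.5,34.5),)):
    D=np.load('D.npy');hsv=cv2.cvtColor(c['pixels'],cv2.COLOR_RGB2HSV)
    vv,uu=np.mgrid[100:258,200:450];uv=np.c_[uu.ravel(),vv.ravel()].astype(float);H=hsv[100:258,200:450].reshape(-1,3).astype(int)
    for hh,a,b in hs:
        d=ray(c,uv)@c['A'].T;o=D+aN*hh;t=((o-c['o'])@aN)/(d@aN);X=c['o']+d*t[:,None]-o;r=np.hypot(X@dX,X@ey)*1e3;f=np.arctan2(-X@ey,X@dX)
        k=(H[:,1]<50)&(H[:,2]>120)&(r>a)&(r<b)&(uv[:,0]>325)&(uv[:,0]<355)
        print('h',hh,k.sum(),'line phi %.3f'%np.angle(np.exp(1j*f[k]).mean()),'sd',f[k].std().round(3),'r',r[k].mean().round(1),'px',uv[k].mean(0).round(1))
E
python3 - <<'E'
from h import *
c=get('wrist');marks(c);line(c,((.006,27,34),(.0365,16,26)))
for a in (.1,.2,.3,.4,.5,.6,.7,.8,.85):print((aN*a).round(3).tolist())
E
```

```text
red 110 r 50.0 phi 0.001
yellow 121 r 50.1 phi 0.604
orange 157 r 40.1 phi 0.741
h 0.006 83 line phi 0.936 sd 0.041 r 30.5 px [340.6 189.5]
h 0.0365 192 line phi 0.941 sd 0.07 r 21.0 px [337.3 220.3]
[-0.049, 0.01, 0.087]
[-0.098, 0.021, 0.173]
[-0.147, 0.031, 0.26]
[-0.196, 0.042, 0.346]
[-0.244, 0.052, 0.433]
[-0.293, 0.063, 0.52]
[-0.342, 0.073, 0.606]
[-0.391, 0.084, 0.693]
[-0.416, 0.089, 0.736]
```

>>> step_arm --series '[[[-0.049,0.01,0.087,0,0,0,40],[-0.098,0.021,0.173,0,0,0,40],[-0.147,0.031,0.26,0,0,0,40],[-0.196,0.042,0.346,0,0,0,40],[-0.244,0.052,0.433,0,0,0,40],[-0.293,0.063,0.52,0,0,0,40],[-0.342,0.073,0.606,0,0,0,40],[-0.391,0.084,0.693,0,0,0,40],[-0.416,0.089,0.736,0,0,0,40],[-0.416,0.089,0.736,0,0,0,40],[-0.416,0.089,0.736,0,0,0,40]]]'

```text
time_s: 25.93
eef_pos: [0.554, -0.2055, 0.0793]
tool_rot: [2.6, -0.073, -1.525]
ft_force: [-0.3, 0.5, 4.8]
finger_gap: 0.0557
```

```bash
python3 - <<'E'
from h import *
wphi();c=get('wrist');marks(c);line(c,((.006,27,34),(.0365,16,26)))
E
```

```text
t 25.93 phi 1.302 axis err deg 0.05 eef [ 0.554  -0.2055  0.0793] F [-0.3  0.5  4.8] M [0.06 0.   0.1 ] gap 0.0557 q [-0.55  0.47  2.14  1.42  0.17 -0.42]
red 114 r 50.1 phi 0.003
yellow 118 r 50.0 phi 0.604
orange 157 r 40.1 phi 0.273
h 0.006 76 line phi 0.083 sd 0.036 r 30.5 px [340.6 189.2]
h 0.0365 181 line phi 0.091 sd 0.065 r 21.1 px [337.6 219.8]
```

>>> step_arm --series '[[[-0.02,0.004,0.035,0,0,0,40],[-0.035,0.0075,0.062,0,0,0,40],[-0.04,0.0086,0.071,0,0,0,40],[-0.04,0.0086,0.071,0,0,0,40],[-0.04,0.0086,0.071,0,0,0,40],[-0.04,0.0086,0.071,0,0,0,40]]]'

```text
time_s: 26.48
eef_pos: [0.554, -0.2055, 0.0793]
tool_rot: [2.537, -0.01, -1.495]
ft_force: [-1.1, 0.1, 5.1]
finger_gap: 0.0554
```

```bash
python3 - <<'E'
from h import *
wphi();c=get('wrist');marks(c);line(c,((.006,27,34),(.0365,16,26)))
f=c['pixels'][:,:,::-1];cv2.imwrite('pics/w25.png',cv2.resize(f[100:270,200:450],None,fx=3.1,fy=3.1,interpolation=2))
E
```

```text
t 26.48 phi 1.221 axis err deg 0.05 eef [ 0.554  -0.2055  0.0793] F [-1.1  0.1  5.1] M [0.11 0.1  0.09] gap 0.0554 q [-0.55  0.47  2.14  1.42  0.17 -0.5 ]
red 115 r 50.0 phi 0.003
yellow 118 r 50.1 phi 0.603
orange 156 r 40.0 phi 0.196
h 0.006 75 line phi 0.002 sd 0.035 r 30.5 px [340.8 189. ]
h 0.0365 180 line phi 0.008 sd 0.065 r 21.0 px [337.6 219.7]
```

View pics/w25.png

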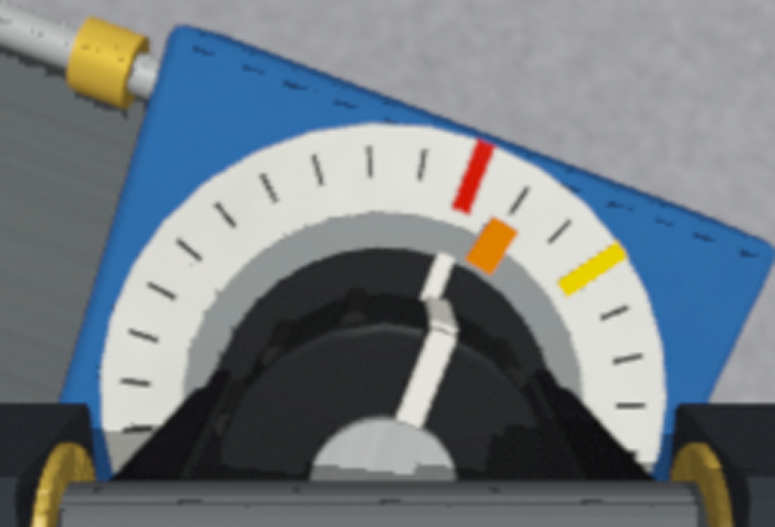

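The line (0.002-0.008) stands on the red mark (0.003) with the stem at 0.196, so the play is taken up. I open and back off along the axis.

>>> step_arm --series '[[[0,0,0,0,0,0,60],[0,0,0,0,0,0,80],[0,0,0,0,0,0,100],[0,0,0,0,0,0,100],[0,0,0,0,0,0,100],[0,0,0,0,0,0,100],[0,0,0,0,0,0,100],[0,0,0,0,0,0,100],[0,0,0,-0.005,0.001,0.009,100],[0,0,0,-0.015,0.003,0.026,100],[0,0,0,-0.025,0.005,0.043,100],[0,0,0,-0.034,0.007,0.061,100],[0,0,0,-0.044,0.009,0.078,100],[0,0,0,-0.049,0.01,0.087,100],[0,0,0,-0.049,0.01,0.087,100],[0,0,0,-0.049,0.01,0.087,100]]]'

```text
time_s: 27.87
eef_pos: [0.5049, -0.1956, 0.1663]
tool_rot: [2.537, -0.011, -1.494]
ft_force: [1.3, 0.3, 0.1]
finger_gap: 0.0954
```

```bash
python3 - <<'E'
from h import *
wphi();c=get('wrist');marks(c);line(c,((.006,27,34),(.0365,16,26)));save(c,'w26.png')
q=get('scene');save(q,'s26.png')
E
```

```text
t 27.87 phi 1.221 axis err deg 0.09 eef [ 0.5049 -0.1956  0.1663] F [1.3 0.3 0.1] M [0.   0.48 0.02] gap 0.0954 q [-0.6   0.25  2.16  0.7   0.3   0.21]
red 40 r 50.1 phi 0.001
yellow 45 r 50.1 phi 0.601
orange 60 r 39.7 phi 0.198
h 0.006 43 line phi 0.055 sd 0.271 r 30.7 px [335.  167.3]
h 0.0365 76 line phi 0.005 sd 0.073 r 21.0 px [330.9 181.7]
```

View pics/w26.png

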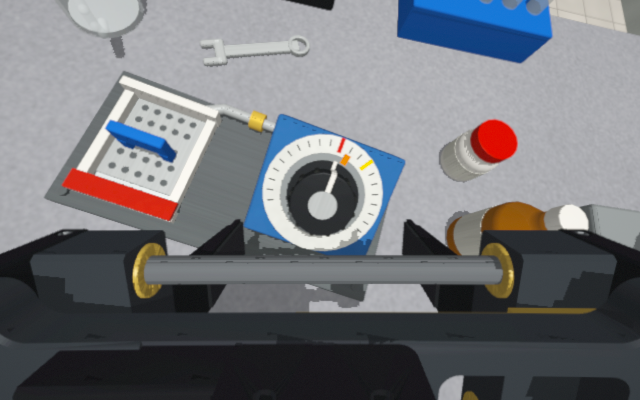

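View pics/s26.png

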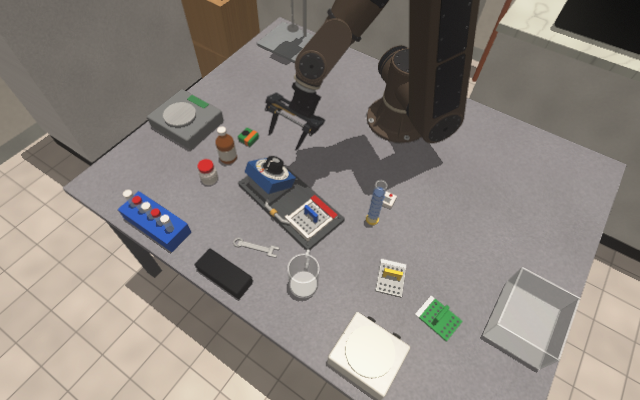

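The wheel kept its setting after release (line 0.005, stem 0.198). The plate is in the cell at (140,145) and the bystanders are unmoved. One last check that the plate is flat.

```bash
python3 - <<'E'
from h import *
c=get('wrist')
X=pt(c,[(u,v) for v in range(95,205,2) for u in range(75,200,2)])
L=(X-seat)@np.c_[ex,ey,ez]*1e3
k=(np.abs(L[:,0])<52)&(np.abs(L[:,1])<38)&(L[:,2]<14)&(L[:,2]>2)
A=np.c_[L[k,:2],np.ones(k.sum())];co=np.linalg.lstsq(A,L[k,2],rcond=None)[0];print(k.sum(),'slope deg',np.degrees(co[:2]),'top h',co[2])
near=k&(L[:,0]<-30);far=k&(L[:,0]>35);print(near.sum(),np.median(L[near,2]),far.sum(),np.median(L[far,2]))
print(arm.job_done())
E
```

```text
1279 slope deg [0.53922418 0.03157337] top h 7.395371193139304
293 7.294137233084714 236 7.544688877802287
the job is handed in; nothing more can be done
None
```

I fitted the blue-handled plate, set the metering valve and handed the job in at about 28 s on the robot's clock. No verdict was reported.

- **Plate:** I tilted the plate 16°, hooked its thin edge under the red lip, lowered it flat and only then let go. The last check put its top about 7.4 mm above the cell floor (8 mm expected). The fitted slope was 0.5°, with the near and far ends within 0.3 mm of each other.
- **Valve:** I turned the wheel clockwise to about 0.94 rad on the line, with the stem at 0.74 (the yellow mark measured 0.60). I then came back anticlockwise only.
- **After release:** The white line read 0.005 rad on top of the wheel, against the red mark at 0.001. The stem read 0.198, so the play is at about −0.2. A second reading of the line near its foot gave 0.055, but it was badly scattered at that distance, so I did not use it. While still gripped, the two readings were 0.002 and 0.008.
- **What did not go as expected:**
  - My first three grasps closed above the handle, because the real fingertips end about 31 mm behind the reported TCP. I measured this from the wrist depth image and corrected for it. The tips pushed on the bar with up to about 16 N, but the plate stayed in place.
  - My first grip angle for the wheel ran joint 6 up to its limit (−2.68 of −2.69), so I chose another.
- **Surroundings:** In the last pictures the yellow-handled plate, the green look-alike and the other items look unmoved. The gripper was clear of everything.

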